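Line up the watchmaker's press dies by diameter

ROBOT

A 6-joint arm with a two-finger parallel gripper is mounted at the origin on the work surface. World frame = base frame: x ahead of the robot, y to its left, z up, the work surface at z = 0. Lengths are in mm, angles in rad, forces in N, time in s.
With the tool pointing down it reaches from about 350 to 775 mm from the base axis. Payload 7.3 kg.
Tool frame: the origin (TCP) lies between the finger pads; the fingertips stand 25 mm ahead of it and the grasp point (between the pads) lies 6 mm ahead of it; z points along the fingers, y is the direction in which the jaws open and shut (so a half turn about z gives the same grasp; the last joint's range is limited). The gripper opens to 92 mm and grips with 3 to 60 N. Pads are 19 mm wide; open, the fingers measure 130 mm over their backs; the gripper's body (75 mm by 190 mm) begins 47 mm behind the grasp point.
Start: joints at [0.984, 0.342, 1.524, -0, 1.275, -0.146], TCP at [223.986, 474.84, 251.741] pointing down, gripper open.
Joint ranges: [-2.53, 2.53], [-0.77, 2.02], [0.04, 2.7], [-1, 4.14], [0.28, 2.66], [-3.11, 3.11]. Speed limits (rad/s): [2.57, 2.57, 3.14, 3.14, 3.14, 3.14].

INTERFACE

Orientations are given as [roll, pitch, yaw] about the fixed x, y, z axes, in that order (R = Rz(yaw) Ry(pitch) Rx(roll)).
In Python, from plant import get_obs, capture, calibration, close_job gives the robot as it stands. The module is installed in compiled form; this text tells all that it offers.
- The arm moves only by the shell command python3 -m jog 'ROWS'. ROWS is JSON, one flat list of numbers, 5 for each row, row after row: the closure, from 0 (fully open) to 1 (shut), then the shift along the tool's x, y, z in mm, then the turn about the tool's z in degrees. In form: [fingers, tx, ty, tz, yaw, fingers, tx, ty, tz, yaw, ...]. A call has 1 to 5 rows; each row shifts and turns the pose as measured when the row begins, along the tool's axes as they then stand; what a row does not reach is not made up. A row lasts 1/10 s, in which the tool goes at most 50 mm and 8.59 degrees, less where a joint would pass 70% of its speed; a pose out of reach is approached as far as the arm can. A call is refused whole if a number of a shift passes 50 or a number of a turn 8.59, either way. A call with a gripper value outside its range is refused whole. The fingers move at their own pace and stop on an object; the grip force is fixed at half the most. Time passes only in rows, so rows that do not move let the fingers close. It gives the time, the measured TCP pose, the force and the opening at its end, in the units of the state.
- get_obs(): the state, without advancing time (a new reading comes with each control period).
- capture(name): name is "scene" or "top" or "wrist"; returns (picture, depth): 480x640x3 uint8, red, green, blue; 480x640 float32, mm along the optical axis (not along the pixel's ray), 0 where there is no reading.
- calibration(name): a dict with "fovy" (degrees; the focal length in pixels is half the picture's height over the tangent of half this angle, whatever the lens; pixels are square), "cx", "cy" (the principal point, pixels), "R" (3x3) and "t" (3): a world point X has camera coordinates R X + t. Camera axes: x right, y down, z forward; pixel columns grow to the right and rows downward; lengths in mm; the calibration is good to about 2 mm. A picture is of the moment at which its call begins: read the wrist's pose just before it. calibration takes no time and is no camera call; for the wrist camera it gives the pose at the moment of the call.
- close_job(): hands the job in, once; it reports no verdict.
The state is a dict: "time": time; "joint_positions": joint angles; "dq": joint speeds; "tau": joint torques, N m; "tool_pos": TCP position; "tcp_rot": TCP orientation; "contact_force": force on the tool from outside, world axes, zero at the start; "moment": the same for the moment, N m; "grip_width": finger opening in mm.
Only numpy, scipy, OpenCV 4.12 (cv2) and the standard library are available. Lean on these libraries where they do the work, as an engineer would, in place of code of your own. Each camera call takes 0.05 s, during which the arm holds its last target.

TASK

Line up the four blue press dies on the rail in order of disc diameter, one standing upright and centred on each black pad: the largest next to the red end block, then ever smaller towards the grey end block. Let go of them all, and do not disturb the glass dome.

Things in the scene. Friction and masses are not known exactly. Their poses are not given: they have to be found in the camera images.
- die_a: Press die: upright blue nylon disc 22 mm in diameter and 14 mm thick, with a bare aluminium stem 14 mm in diameter standing on its centre, from 14 mm up to 50 mm above the underside (36 mm of stem to grip). Loose, stands on its disc on the green mat, whose top is 2 mm above the work surface. About 0.05 to 0.11 kg, up to a third more or less. Origin: centre of the disc's underside; z up along the stem.
- die_b: Press die: upright blue nylon disc 32 mm in diameter and 14 mm thick, with a bare aluminium stem 14 mm in diameter standing on its centre, from 14 mm up to 50 mm above the underside (36 mm of stem to grip). Loose, stands on its disc on the green mat, whose top is 2 mm above the work surface. About 0.05 to 0.11 kg, up to a third more or less. Origin: centre of the disc's underside; z up along the stem.
- die_c: Press die: upright blue nylon disc 42 mm in diameter and 14 mm thick, with a bare aluminium stem 14 mm in diameter standing on its centre, from 14 mm up to 50 mm above the underside (36 mm of stem to grip). Loose, stands on its disc on the green mat, whose top is 2 mm above the work surface. About 0.05 to 0.11 kg, up to a third more or less. Origin: centre of the disc's underside; z up along the stem.
- die_d: Press die: upright blue nylon disc 52 mm in diameter and 14 mm thick, with a bare aluminium stem 14 mm in diameter standing on its centre, from 14 mm up to 50 mm above the underside (36 mm of stem to grip). Loose, stands on its disc on the green mat, whose top is 2 mm above the work surface. About 0.05 to 0.11 kg, up to a third more or less. Origin: centre of the disc's underside; z up along the stem.
- pad_1: Fixed round black rubber pad, 58 mm in diameter and 2 mm thick, one of four in a straight row (pad_1, pad_2, pad_3, pad_4 in this order along the row, centres 78 mm apart) on a low aluminium rail (66 mm wide, 350 mm long, 10 mm thick). Origin: centre of the pad's underside, so its top face is 2 mm above the origin and 14 mm above the work surface; y lies along the rail, from pad_1 towards pad_4.
- pad_2: Fixed round black rubber pad, 58 mm in diameter and 2 mm thick, one of four in a straight row (pad_1, pad_2, pad_3, pad_4 in this order along the row, centres 78 mm apart) on a low aluminium rail (66 mm wide, 350 mm long, 10 mm thick). Origin: centre of the pad's underside, so its top face is 2 mm above the origin and 14 mm above the work surface; y lies along the rail, from pad_1 towards pad_4.
- pad_3: Fixed round black rubber pad, 58 mm in diameter and 2 mm thick, one of four in a straight row (pad_1, pad_2, pad_3, pad_4 in this order along the row, centres 78 mm apart) on a low aluminium rail (66 mm wide, 350 mm long, 10 mm thick). Origin: centre of the pad's underside, so its top face is 2 mm above the origin and 14 mm above the work surface; y lies along the rail, from pad_1 towards pad_4.
- pad_4: Fixed round black rubber pad, 58 mm in diameter and 2 mm thick, one of four in a straight row (pad_1, pad_2, pad_3, pad_4 in this order along the row, centres 78 mm apart) on a low aluminium rail (66 mm wide, 350 mm long, 10 mm thick). Origin: centre of the pad's underside, so its top face is 2 mm above the origin and 14 mm above the work surface; y lies along the rail, from pad_1 towards pad_4.
- red_block: Fixed red block, 50 x 14 mm and 16 mm high, standing on the rail at one of its two ends, beyond the last pad there (49 mm between block and pad centres); it may be at either the pad_1 or the pad_4 end. A like block in grey marks the other end. Origin: centre of its underside, on the rail's top.
- dome: Glass dome with a ball knob on a light blue round base, 100 mm in diameter and 104 mm high, covering a watch movement. Loose, 0.45 kg; to be left alone. It stands beyond one end of the rail. Origin: centre of its underside.
Not all that is in view belongs to the job. Leave any purple or turquoise look-alike of the die_d alone.

How it is judged:
By the outcome, as a careful person would: the job done as asked, in the order asked, and still so for the second after the job is handed in, with the robot touching nothing.
It also fails if it takes over 96 s, if anything falls off the work surface, if the arm or the gripper's body presses on something with over 40 N, if the wrist force passes 120 N, or if a joint passes its speed limit or range.

## Working session

There is one attempt and no reset: what is moved stays moved. The work goes in short steps, Python scripts to look and compute and a shell command to move; the robot and the scene stay as the last step left them, time stands still between calls to the robot, and variables do not carry over. Pictures are saved under pics/ and viewed, and the job is handed in when it is done.

```bash
mkdir -p pics; python3 - <<'E'
from plant import get_obs, capture, calibration
import cv2
print(get_obs())
for n in ("scene","top"):
    p,d=capture(n); cv2.imwrite(f"pics/{n}0.png",p[:,:,::-1]); 
    import numpy as np; np.savez(f"{n}0.npz",p=p,d=d)
    print(n,calibration(n))
E
```

```text
{'time': 0.0, 'joint_positions': array([ 9.84009750e-01,  3.42703484e-01,  1.52502845e+00, -8.86481455e-06,
        1.27542234e+00, -1.46018839e-01]), 'dq': array([ 0.00028036,  0.00055353,  0.00057684,  0.00098143,  0.00285502,
       -0.00177761]), 'tau': array([-1.62954784e-03, -4.31219566e+01, -2.44224733e+01,  7.16647971e-02,
        5.56956267e-02, -1.15626049e-04]), 'tool_pos': array([223.76002903, 474.50533848, 251.05094195]), 'tcp_rot': array([-3.14004642e+00, -2.18829883e-04,  2.70082733e+00]), 'contact_force': array([0.32704395, 0.84772259, 0.28346467]), 'moment': array([ 0.00172432, -0.03998563, -0.04728434]), 'grip_width': 91.99078414676117}
scene {'fovy': 54.196226332438535, 'cx': 309.81648242361996, 'cy': 235.36101938178754, 'R': array([[-0.18338854,  0.98293661,  0.01429215],
       [ 0.50998224,  0.1075576 , -0.85343393],
       [-0.84040869, -0.14922127, -0.52100504]]), 't': array([  71.6101177 , -205.8093714 , 1337.15276897])}
top {'fovy': 47.292914145712345, 'cx': 318.0933454250219, 'cy': 244.5563570164992, 'R': array([[ 0.01770959, -0.99981968, -0.00685403],
       [-0.99178715, -0.01669803, -0.12680468],
       [ 0.12666737,  0.0090434 , -0.99190403]]), 't': array([  20.1528927 ,  500.65499859, 1010.26556019])}
```

View pics/scene0.png

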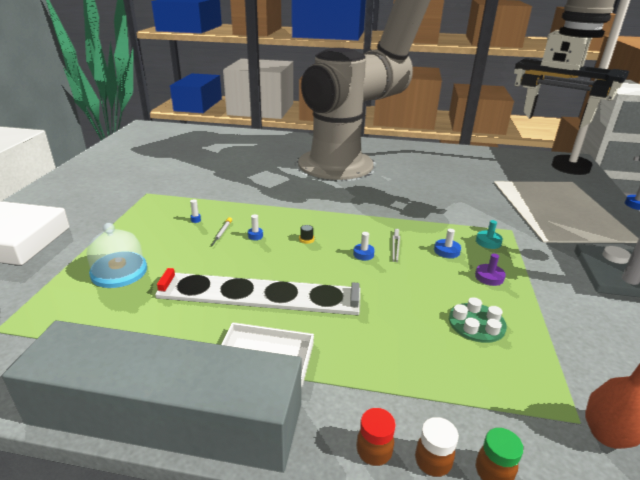

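View pics/top0.png

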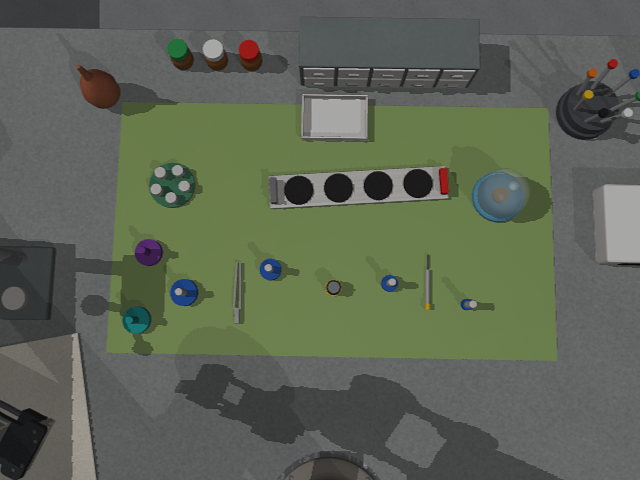

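The top view shows the dies at about (184,292) d, (270,269) c, (390,284) b and (469,304) a. The pads run from (298,189) to (418,183), with the red block on the right at (444,181) and the dome beyond it at (500,195). Next I'll measure them.

```bash
cat > h.py <<'E'
import numpy as np, cv2
from plant import calibration
def ray(n,uv,z,c=None):
    c=c or calibration(n); f=240/np.tan(np.radians(c['fovy']/2))
    R=np.array(c['R']);t=np.array(c['t']); o=-R.T@t
    d=R.T@np.array([(uv[0]-c['cx'])/f,(uv[1]-c['cy'])/f,1]); return o+d*(z-o[2])/d[2]
def proj(n,X,c=None):
    c=c or calibration(n); f=240/np.tan(np.radians(c['fovy']/2))
    p=np.array(c['R'])@np.array(X)+np.array(c['t']); return f*p[0]/p[2]+c['cx'],f*p[1]/p[2]+c['cy']
def blobs(m,amin):
    k,l,s,ce=cv2.connectedComponentsWithStats(m.astype(np.uint8)); 
    return [(s[i],ce[i],l==i) for i in range(1,k) if s[i][4]>=amin]
def world(n,mask,d,c=None):
    c=c or calibration(n); f=240/np.tan(np.radians(c['fovy']/2))
    v,u=np.nonzero(mask&(d>0)); z=d[v,u]
    P=np.stack([(u-c['cx'])/f*z,(v-c['cy'])/f*z,z],1)
    return (P-np.array(c['t']))@np.array(c['R'])
E
python3 - <<'E'
from h import *
for n in("scene","top"):
    q=np.load(n+"0.npz");p=q['p'];d=q['d']
    h=cv2.cvtColor(p,cv2.COLOR_RGB2HSV);H,S,V=h[...,0].astype(int),h[...,1],h[...,2]
    print(n)
    for nm,m in (("blue",(H>105)&(H<128)&(S>150)&(V>60)),("black",(V<45)),("red",(H<6)&(S>180)&(V>90))):
        for s,c,l in blobs(m,20):
            if n=='top' and not(100<c[1]<360 and 100<c[0]<560):continue
            if n=='scene' and not(180<c[1]<340 and 60<c[0]<560):continue
            w=world(n,l,d)
            if nm=='blue':
                top=w[np.abs(w[:,2]-16)<4]
                # disc-top: min enclosing circle of xy for near top points
                cc=cv2.minEnclosingCircle(w[:,:2].astype(np.float32))
                print(nm,s,c.round(1),cc[0],cc[1], 'z',np.percentile(w[:,2],[5,50,95]).round(1))
            elif s[4]<4000:
                print(nm,s,c.round(1),ray(n,c,14 if nm=='black' else 28)[:2].round(1),'z',np.median(w[:,2]).round(1),w[:,:2].mean(0).round(1))
    # stem tops by depth
    a=world(n,np.ones_like(d,bool)&(d>0),d)
    m=np.zeros_like(d,bool); v,u=np.nonzero(d>0)
    k=(a[:,2]>47)&(a[:,2]<57)&(a[:,0]>280)&(a[:,0]<720)&(abs(a[:,1])<400); m[v[k],u[k]]=1
    for s,c,l in blobs(m,8):
        w=world(n,l,d); print("h52",s,c.round(1),ray(n,c,52)[:2].round(1),np.median(w,0).round(1))
E
```

```text
scene
blue [191 215   9   7  45] [195.4 218.6] (398.8348693847656, -255.70701599121094) 9.726917266845703 z [ 4.8 10.9 16. ]
blue [248 229  15  11 103] [255.3 234.6] (436.4093322753906, -108.40576171875) 15.454805374145508 z [ 4.5 13.3 16.1]
blue [435 239  26  19 305] [447.3 249. ] (411.442138671875, 284.7917785644531) 26.012493133544922 z [ 6.3 15.  16.8]
blue [354 244  20  16 206] [363.8 252.5] (457.4080505371094, 120.93858337402344) 21.85347557067871 z [ 5.9 14.8 16.8]
black [302 231   5   7  23] [303.5 234.5] [425.1  -7. ] z 20.3 [435.2  -5.1]
black [178 276  31  18 428] [193.1 284.6] [ 631.1 -163.9] z 13.6 [ 630.4 -164.2]
red [157 268  17  23 213] [165.4 279.2] [ 643.4 -207.9] z 26.3 [ 638.6 -210.6]
h52 [190 200   7   4  21] [192.9 201.3] [ 400.4 -255.6] [ 397.9 -256.2   50.5]
h52 [251 215   7   5  29] [253.8 216.8] [ 438.9 -108. ] [ 436.4 -109.1   50.8]
h52 [489 220   8   6  29] [492.7 222.3] [360.4 371.1] [358.1 371.6  50.5]
h52 [447 229   7   5  31] [450.2 231. ] [414.1 283.7] [412.3 283.7  50.5]
h52 [362 232   7   6  33] [364.9 234. ] [460.1 120.4] [459.4 120.5  50.8]
h52 [ 
[... 928 characters left out ...]
09.8  69.6]
red [439 168  10  25 190] [443.5 180.1] [ 630.5 -211.5] z 27.8 [ 630.6 -211.7]
h52 [480 172  37  44 154] [490.4 200.3] [ 587.  -293.7] [ 580.6 -286.7   53.4]
h52 [518 205   9   8   9] [522.  208.8] [ 571.7 -352.5] [ 570.4 -350.8   54.2]
h52 [139 246   8   8  47] [142.3 249.8] [482.3 356.5] [481.8 356.1  53.7]
h52 [265 264   8   8  44] [268.5 267.2] [453.8 119.8] [454.1 119.8  52.7]
h52 [388 278   8   8  44] [391.9 281.6] [ 431. -109.] [ 430.5 -109.    52.3]
h52 [175 288   8   7  47] [178.8 291. ] [406.8 284.4] [406.8 284.   52.6]
h52 [469 300   8   8  49] [472.6 303.7] [ 393.1 -256.9] [ 392.5 -257.1   52. ]
h52 [126 316   9   8  53] [129.9 319.6] [352.9 371.7] [352.3 371.2  52.6]
```

```bash
python3 -m jog '[0,0,0,10,8.5,0,0,0,10,8.5,0,0,0,10,8.5,0,0,0,10,8.5,0,0,0,10,8.5]'; python3 -c "
from h import *
print([proj('top',x) for x in [(224,474,251),(629,-163.5,14)]])"
```

```text
time: 0.6
tool_pos: [223.5, 474.2, 199.0]
tcp_rot: [-3.14, 0.001, 1.946]
contact_force: [-0.5, -0.9, 0.6]
grip_width: 92.0
[(np.float64(6.379856024929154), np.float64(409.38401528836334)), (np.float64(417.39036834854926), np.float64(182.2113356763444))]
```

```bash
python3 -m jog '[0,0,0,8,8,0,0,0,8,8,0,0,0,8,5.5]'; python3 -m jog '[0,-40,40,0,0.3,0,-40,40,0,0,0,-40,40,0,0,0,-40,40,0,0,0,-25,22,0,0]'
```

```text
time: 0.9
tool_pos: [222.9, 473.3, 172.5]
tcp_rot: [-3.139, 0.005, 1.553]
contact_force: [-0.8, -1.3, -0.4]
grip_width: 91.9
time: 1.4
tool_pos: [384.7, 299.3, 169.7]
tcp_rot: [-3.135, 0.007, 1.555]
contact_force: [0.6, -0.3, -0.5]
grip_width: 91.9
```

```bash
cat > meas.py <<'E'
from h import *
from plant import capture,get_obs
import sys
o=get_obs();print(o['time'],o['tool_pos'].round(2),o['tcp_rot'].round(4),o['grip_width'].round(1),o['contact_force'].round(1))
for n in sys.argv[2:]:
    c=calibration(n);p,d=capture(n);cv2.imwrite(f"pics/{n}_{sys.argv[1]}.png",p[:,:,::-1]);np.savez(f"{n}_{sys.argv[1]}.npz",p=p,d=d,R=c['R'],t=c['t'],cc=[c['fovy'],c['cx'],c['cy']])
E
python3 meas.py 1 wrist; python3 -c "
from plant import calibration;print(calibration('wrist'))"
```

```text
{'fovy': 64.35324677002617, 'cx': 320.3819869109321, 'cy': 240.5363258393707, 'R': array([[ 0.99986441, -0.01526211, -0.00618295],
       [-0.01307521, -0.96407509,  0.26530787],
       [-0.01000999, -0.26519106, -0.96414392]]), 't': array([-378.76913078,  281.28073401,  394.83807768])}Traceback (most recent call last):
  File "meas.py", line 4, in <module>
    o=get_obs();print(o['time'],o['tool_pos'].round(2),o['tcp_rot'].round(4),o['grip_width'].round(1),o['contact_force'].round(1))
                                                                             ^^^^^^^^^^^^^^^^^^^^^
AttributeError: 'float' object has no attribute 'round'
```

```bash
sed -i "s/o\['grip_width'\].round(1)/round(o['grip_width'],1)/" meas.py; python3 meas.py 1 wrist
```

```text
1.4 [384.68 299.35 169.7 ] [-3.1345  0.0073  1.555 ] 91.9 [ 0.6 -0.3 -0.5]
```

View pics/wrist_1.png

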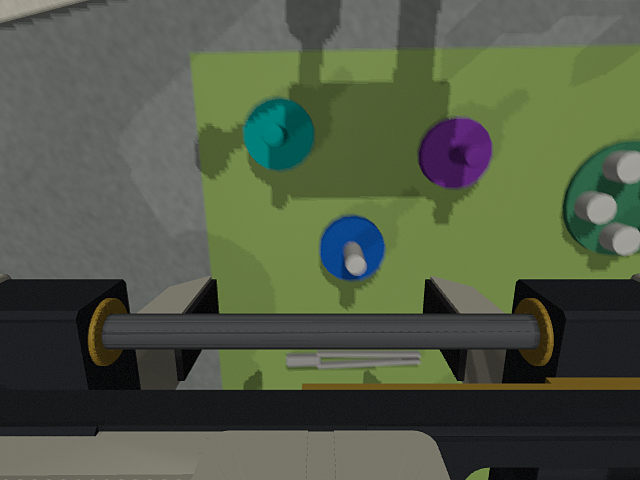

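The wrist view shows the blue die_d disc at about (352,247) and its stem top at about (354,265). I'll locate it by casting rays.

```bash
cat > wr.py <<'E'
from h import *
import sys
n=sys.argv[1];cam=n.split('_')[0]
q=np.load(n+'.npz');p=q['p'];d=q['d'];c=dict(R=q['R'],t=q['t'],fovy=q['cc'][0],cx=q['cc'][1],cy=q['cc'][2])
zoff=float(sys.argv[2]) if len(sys.argv)>2 else 0
h=cv2.cvtColor(p,cv2.COLOR_RGB2HSV);H,S,V=h[...,0].astype(int),h[...,1],h[...,2]
for s,ce,l in blobs((H>105)&(H<128)&(S>150)&(V>50),40):
    if cam=='top' and not(100<ce[1]<360 and 100<ce[0]<560):continue
    w=world(cam,l,d,c);cc=cv2.minEnclosingCircle(w[np.abs(w[:,2]-np.median(w[:,2]))<9][:,:2].astype(np.float32))
    print('disc',s,ce.round(1),np.array(cc[0]).round(1),round(cc[1],1),'z',np.median(w[:,2]).round(1))
a=world(cam,d>0,d,c);v,u=np.nonzero(d>0);m=np.zeros(d.shape,bool)
k=(a[:,2]>46+zoff)&(a[:,2]<58+zoff)&(a[:,0]>280)&(a[:,0]<720)&(S[v,u]<70)&(V[v,u]>70);m[v[k],u[k]]=1
for s,ce,l in blobs(m,25):
    print('stem',s,ce.round(1),ray(cam,ce,52+zoff,c)[:2].round(1),np.median(world(cam,l,d,c)[:,2]).round(1))
for s,ce,l in blobs(V<45,300):
    if s[4]<6000:
        w=world(cam,l,d,c); print('dark',s,ce.round(1),ray(cam,ce,14,c)[:2].round(1),'z',np.median(w[:,2]).round(1))
E
python3 wr.py wrist_1
```

```text
disc [ 320  216   65   64 2573] [351.2 245.5] [407.  284.7] 25.9 z 17.5
stem [345 251  19  21 336] [354.  261.3] [406.8 285.6] 53.4
```

```bash
cat > dl.py <<'E'
from plant import get_obs
from scipy.spatial.transform import Rotation as Ro
import numpy as np,sys
# target grasp point x y and TCP height
x,y,z=map(float,sys.argv[1:4])
o=get_obs();R=Ro.from_euler('xyz',o['tcp_rot']).as_matrix();g=o['tool_pos']+R@[0,0,6]
print('t',o['time'],'tcp',o['tool_pos'].round(1),'rot',o['tcp_rot'].round(4),'w',round(o['grip_width'],1),'F',o['contact_force'].round(1))
print('shift',(R.T@(np.array([x,y,z-6])-g)).round(1),'zaxis',R[:,2].round(4), 'yawdeg to 90:',np.degrees(o['tcp_rot'][2]-np.pi/2).round(2))
E
python3 dl.py 407 285 120
```

```text
t 1.45 tcp [387.2 296.7 169.6] rot [-3.136   0.009   1.5532] w 91.1 F [ 3.1 -3.   0.1]
shift [-10.8  20.3  49.6] zaxis [-0.0058 -0.0089 -0.9999] yawdeg to 90: -1.01
```

```bash
python3 -m jog '[0,-11,20,0,-1,0,0,0,25,0,0,0,0,25,0,0,0,0,0,0]'; python3 dl.py 407 285 46
```

```text
time: 1.85
tool_pos: [409.2, 282.1, 118.2]
tcp_rot: [-3.136, 0.009, 1.565]
contact_force: [-0.9, -0.4, 0.3]
grip_width: 91.5
t 1.85 tcp [409.2 282.1 118.2] rot [-3.1361  0.0087  1.5649] w 91.5 F [-0.9 -0.4  0.3]
shift [ 3.6 -1.8 72.1] zaxis [-0.0056 -0.0087 -0.9999] yawdeg to 90: -0.34
```

```bash
python3 -m jog '[0,3.6,-1.8,20,0,0,0,0,20,0,0,0,0,20,0,0,0,0,10,0,0,0,0,0,0]'; python3 dl.py 407 285 46
```

```text
time: 2.35
tool_pos: [407.8, 287.4, 49.5]
tcp_rot: [-3.139, 0.007, 1.566]
contact_force: [0.4, 0.3, -0.3]
grip_width: 91.9
t 2.35 tcp [407.8 287.4  49.5] rot [-3.1387  0.0071  1.5663] w 91.9 F [ 0.4  0.3 -0.3]
shift [-2.4 -0.8  3.5] zaxis [-0.0029 -0.0071 -1.    ] yawdeg to 90: -0.26
```

```bash
python3 -m jog '[0,-2.4,-0.8,3.5,0,0,0,0,0,0]'; python3 dl.py 407 285 46;python3 -m jog '[1,0,0,0,0,1,0,0,0,0,1,0,0,0,0,1,0,0,0,0,1,0,0,0,0]';python3 dl.py 407 285 46
```

```text
time: 2.55
tool_pos: [407.6, 285.5, 47.4]
tcp_rot: [-3.14, 0.006, 1.567]
contact_force: [-0.2, -0.6, -0.0]
grip_width: 91.8
t 2.55 tcp [407.6 285.5  47.4] rot [-3.1405  0.0062  1.5669] w 91.8 F [-0.2 -0.6 -0. ]
shift [-0.5 -0.6  1.4] zaxis [-0.0012 -0.0062 -1.    ] yawdeg to 90: -0.22
time: 3.05
tool_pos: [408.9, 286.1, 49.8]
tcp_rot: [3.139, 0.004, 1.567]
contact_force: [-0.4, 0.2, 0.2]
grip_width: 56.7
t 3.05 tcp [408.9 286.1  49.8] rot [3.1388 0.0042 1.5665] w 56.7 F [-0.4  0.2  0.2]
shift [-1.1 -1.9  3.8] zaxis [ 0.0028 -0.0042 -1.    ] yawdeg to 90: -0.24
```

```bash
python3 -m jog '[1,-0.5,-0.8,2,0,1,0,0,1,0,1,0,0,0.5,0,1,0,0,0.5,0,1,0,0,0.5,0]';python3 dl.py 407 285 46
```

```text
time: 3.55
tool_pos: [407.9, 285.5, 44.7]
tcp_rot: [3.139, 0.004, 1.567]
contact_force: [0.3, -0.1, -0.2]
grip_width: 16.3
t 3.55 tcp [407.9 285.5  44.7] rot [3.1392 0.0044 1.5665] w 16.3 F [ 0.3 -0.1 -0.2]
shift [-0.4 -0.9 -1.3] zaxis [ 0.0023 -0.0044 -1.    ] yawdeg to 90: -0.24
```

```bash
python3 -m jog '[1,0,0,0.5,0,1,0,0,0.5,0,1,0,0,0.5,0]';python3 dl.py 407 285 46
```

```text
time: 3.85
tool_pos: [407.9, 285.5, 44.5]
tcp_rot: [3.139, 0.004, 1.567]
contact_force: [-1.7, -0.9, 7.0]
grip_width: 13.4
t 3.85 tcp [407.9 285.5  44.5] rot [3.139  0.0044 1.5666] w 13.4 F [-1.7 -0.9  7. ]
shift [-0.4 -0.9 -1.5] zaxis [ 0.0025 -0.0044 -1.    ] yawdeg to 90: -0.24
```

```bash
python3 -m jog '[1,0,0,-5,0,1,0,0,-30,0,1,0,0,-40,0,1,0,0,-40,0,1,0,0,-10,0]';python3 dl.py 627 -163.5 150
```

```text
time: 4.35
tool_pos: [406.1, 285.2, 172.0]
tcp_rot: [-3.138, 0.007, 1.567]
contact_force: [0.1, -0.2, -1.0]
grip_width: 13.5
t 4.35 tcp [406.1 285.2 172. ] rot [-3.1379  0.0075  1.5665] w 13.5 F [ 0.1 -0.2 -1. ]
shift [-447.6  222.9   24.6] zaxis [-0.0037 -0.0075 -1.    ] yawdeg to 90: -0.25
```

```bash
python3 meas.py 2 top wrist; python3 wr.py top_2 ; python3 wr.py wrist_2 130
```

```text
4.35 [406.11 285.25 172.04] [-3.1379  0.0075  1.5665] 13.5 [ 0.1 -0.2 -1. ]
disc [260 259  21  21 275] [270.3 269.3] [453.2 120.6] 20.2 z 17.0
disc [382 275  16  16 133] [388.5 283.2] [ 430.8 -109. ] 15.4 z 16.7
disc [168 278  13  25 197] [174.5 289.7] [404.9 269.1] 20.1 z 144.7
disc [461 299  11  11  49] [465.1 304.2] [ 393.2 -256.6] 10.4 z 15.2
stem [ 603  184   37   79 2618] [622.4 222.3] [ 549.2 -538.7] 49.9
stem [265 264   8   8  46] [268.4 267.5] [453.2 120. ] 52.6
stem [389 278   7   8  42] [391.9 281.7] [ 430.9 -109. ] 52.4
stem [469 300   8   8  47] [472.6 303.7] [ 393.  -256.9] 52.0
dark [563 108  49  27 306] [585.3 125.2] [ 750.1 -496.6] z 35.2
dark [404 169  28  29 628] [417.4 183.2] [ 627.1 -163.5] z 14.7
dark [364 172  28  28 621] [377.7 185.3] [621.5 -85.8] z 14.7
dark [324 174  29  28 623] [338.1 187.6] [615.8  -8.2] z 14.9
dark [285 176  28  28 625] [298.3 189.8] [610.   69.6] z 14.8
dark [ 105  216   69  185 5137] [144.6 293.3] [402.8 359.7] z 487.1
dark [  16  256   54  135 1088] [ 38.8 344.1] [303.3 555.4] z 506.5
dark [ 134  397   31   83 1193] [150.9 441.4] [129.7 332.2] z 593.6
disc [ 268  237  106   59 3401] [320.8 262.7] [405.4 293.4] 24.0 z 144.5
stem [345 301  10  12  87] [349.6 307.1] [416.1 297.5] 180.5
stem [287 302  10  11  92] [291.6 306.9] [395.6 297.6] 180.2
stem [308 349  26   5  98] [320.5 350.6] [405.8 280.2] 180.8
dark [284 346  74  35 613] [321.  361.5] [405.3 166.6] z 194.4
```

View pics/wrist_2.png

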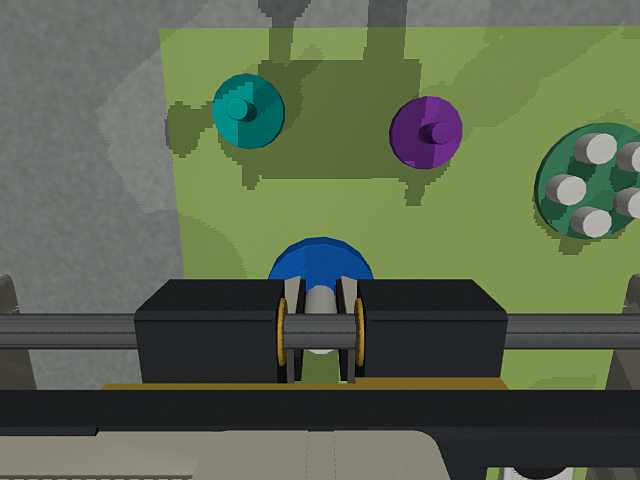

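View pics/top_2.png

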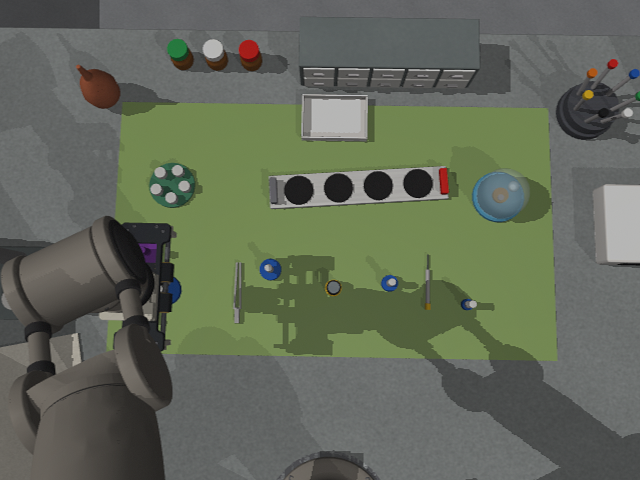

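```bash
python3 -c "
from h import *
q=np.load('wrist_2.npz');c=dict(R=q['R'],t=q['t'],fovy=q['cc'][0],cx=q['cc'][1],cy=q['cc'][2])
print(ray('wrist',(320.5,237),143.5,c), ray('wrist',(267.5,285),143.5,c), ray('wrist',(374.5,285),143.5,c))"
python3 -m jog '[1,-36,18,0,0,1,-36,18,0,0,1,-36,18,0,0,1,-36,18,0,0,1,-36,18,0,0]'; python3 -m jog '[1,-36,18,0,0,1,-36,18,0,0,1,-36,18,0,0,1,-36,18,0,0,1,-36,18,0,0]';python3 dl.py 627.3 -163.5 100
```

```text
[405.79128312 312.92854945 143.5       ] [381.54010208 290.35195588 143.5       ] [430.31171949 290.23211411 143.5       ]
time: 4.95
tool_pos: [491.0, 102.2, 160.9]
tcp_rot: [-3.12, 0.01, 1.576]
contact_force: [0.5, 0.6, -1.7]
grip_width: 13.1
time: 5.45
tool_pos: [578.8, -84.9, 147.3]
tcp_rot: [-3.1, 0.007, 1.576]
contact_force: [0.7, 0.9, -0.5]
grip_width: 13.4
t 5.45 tcp [578.8 -84.9 147.3] rot [-3.1002  0.0066  1.5759] w 13.4 F [ 0.7  0.9 -0.5]
shift [-78.5  50.2  45.8] zaxis [-0.0414 -0.0068 -0.9991] yawdeg to 90: 0.29
```

```bash
python3 -m jog '[1,-20,12,0,0,1,-20,12,0,0,1,-20,12,0,0,1,-10,7,0,0,1,0,0,0,0]';python3 dl.py 627.3 -163.5 100
```

```text
time: 5.95
tool_pos: [619.2, -162.7, 129.9]
tcp_rot: [-3.081, 0.001, 1.569]
contact_force: [0.4, 0.1, -1.3]
grip_width: 13.3
t 5.95 tcp [ 619.2 -162.7  129.9] rot [-3.0808e+00  8.0000e-04  1.5687e+00] w 13.3 F [ 0.4  0.1 -1.3]
shift [-0.7 10.3 29.4] zaxis [-6.080e-02 -7.000e-04 -9.982e-01] yawdeg to 90: -0.12
```

```bash
python3 -m jog '[1,0,0,0,0]';python3 -m jog '[1,0,0,0,0]';python3 -m jog '[1,0,0,0,0,1,0,0,0,0,1,0,0,0,0]'; python3 dl.py 627.3 -163.5 100; python3 -c "
from plant import get_obs
o=get_obs();print(o['joint_positions'],o['dq'])"
```

```text
time: 6.05
tool_pos: [618.1, -162.3, 127.6]
tcp_rot: [-3.077, -0.001, 1.568]
contact_force: [-1.2, 0.6, -0.9]
grip_width: 13.2
time: 6.15
tool_pos: [617.2, -161.4, 126.2]
tcp_rot: [-3.075, -0.002, 1.569]
contact_force: [-1.1, 0.1, -1.4]
grip_width: 13.3
time: 6.45
tool_pos: [616.4, -159.2, 125.9]
tcp_rot: [-3.073, -0.003, 1.571]
contact_force: [0.3, -1.1, -1.3]
grip_width: 13.4
t 6.45 tcp [ 616.4 -159.2  125.9] rot [-3.0732e+00 -2.7000e-03  1.5708e+00] w 13.4 F [ 0.3 -1.1 -1.3]
shift [-4.3 13.1 25. ] zaxis [-0.0683  0.0027 -0.9977] yawdeg to 90: -0.0
[-0.36306554  0.69093584  1.29222937 -0.0231328   1.22337504 -0.35455121] [ 0.00570203 -0.00666609  0.00568273  0.00154178 -0.00185518  0.00280388]
```

```bash
python3 -m jog '[1,0,-45,0,0,1,0,-45,0,0,1,0,0,0,0]';python3 -m jog '[1,0,0,0,0,1,0,0,0,0]'; python3 -m jog '[1,0,15,0,0,1,0,15,0,0,1,0,15,0,0,1,0,15,0,0,1,0,15,0,0]';  python3 dl.py 627.3 -163.5 100
```

```text
time: 6.75
tool_pos: [523.0, -157.3, 130.1]
tcp_rot: [-3.07, -0.004, 1.573]
contact_force: [-0.1, 0.1, -1.4]
grip_width: 13.3
time: 6.95
tool_pos: [523.7, -157.5, 131.6]
tcp_rot: [-3.073, -0.003, 1.573]
contact_force: [-0.6, 0.3, -1.4]
grip_width: 13.7
time: 7.45
tool_pos: [606.5, -157.7, 128.2]
tcp_rot: [-3.081, -0.0, 1.574]
contact_force: [0.6, -0.1, -0.3]
grip_width: 13.1
t 7.45 tcp [ 606.5 -157.7  128.2] rot [-3.0807e+00 -2.0000e-04  1.5744e+00] w 13.1 F [ 0.6 -0.1 -0.3]
shift [-5.9 22.8 26.9] zaxis [-0.0609 -0.     -0.9981] yawdeg to 90: 0.2
```

```bash
python3 -m jog '[1,45,0,0,0,1,45,0,0,0,1,0,0,0,0,1,0,0,0,0]'; python3 -m jog '[1,-15,0,0,0,1,-15,0,0,0,1,-15,0,0,0,1,-15,0,0,0,1,-15,0,0,0]';  python3 dl.py 627.3 -163.5 100
```

```text
time: 7.85
tool_pos: [613.6, -65.3, 127.4]
tcp_rot: [-3.088, 0.002, 1.575]
contact_force: [-0.4, 0.4, -0.1]
grip_width: 12.9
time: 8.35
tool_pos: [615.2, -148.9, 127.7]
tcp_rot: [-3.09, 0.003, 1.574]
contact_force: [-1.0, 0.5, -1.1]
grip_width: 13.1
t 8.35 tcp [ 615.2 -148.9  127.7] rot [-3.0899e+00  2.9000e-03  1.5736e+00] w 13.1 F [-1.   0.5 -1.1]
shift [-14.5  13.8  27. ] zaxis [-0.0517 -0.0031 -0.9987] yawdeg to 90: 0.16
```

```bash
sed -i 's/^x,y,z=.*/x,y,z=map(float,sys.argv[1:4]); off=float(sys.argv[4]) if len(sys.argv)>4 else 0/; s/\[0,0,6\]/[0,0,off or 6]/; s/z-6\]/z-(0 if off else 6)]/' dl.py; python3 -m jog '[1,-14,14,0,0,1,0,0,15,0,1,0,0,15,0,1,0,0,0,0]'; python3 dl.py 627.3 -163.5 16 42.5
```

```text
time: 8.75
tool_pos: [627.3, -173.7, 96.8]
tcp_rot: [-3.092, 0.005, 1.565]
contact_force: [-0.2, 0.4, -1.7]
grip_width: 13.3
t 8.75 tcp [ 627.3 -173.7   96.8] rot [-3.0917  0.0048  1.5647] w 13.3 F [-0.2  0.4 -1.7]
shift [10.6  4.  38.1] zaxis [-0.0499 -0.0045 -0.9987] yawdeg to 90: -0.35
```

```bash
python3 -m jog '[1,10,3,10,0,1,0,0,10,0,1,0,0,6,0,1,0,0,0,0]'; python3 dl.py 627.3 -163.5 16 42.5
```

```text
time: 9.15
tool_pos: [629.5, -164.6, 69.7]
tcp_rot: [-3.093, 0.005, 1.564]
contact_force: [0.3, -0.2, -1.6]
grip_width: 13.2
t 9.15 tcp [ 629.5 -164.6   69.7] rot [-3.0929  0.0051  1.5635] w 13.2 F [ 0.3 -0.2 -1.6]
shift [ 1.4  0.5 11.2] zaxis [-0.0488 -0.0048 -0.9988] yawdeg to 90: -0.42
```

```bash
python3 -m jog '[1,1,0.5,6,0,1,0,0,3,0,1,0,0,0,0]'; python3 dl.py 627.3 -163.5 15 42.5; python3 meas.py 3 top scene; python3 wr.py top_3
```

```text
time: 9.45
tool_pos: [629.9, -163.4, 60.5]
tcp_rot: [-3.094, 0.006, 1.564]
contact_force: [0.6, 0.1, -1.0]
grip_width: 13.3
t 9.45 tcp [ 629.9 -163.4   60.5] rot [-3.0937  0.0055  1.5642] w 13.3 F [ 0.6  0.1 -1. ]
shift [ 0.1 -0.4  3.1] zaxis [-0.0479 -0.0052 -0.9988] yawdeg to 90: -0.38
9.45 [ 629.91 -163.35   60.5 ] [-3.0937  0.0055  1.5642] 13.3 [ 0.6  0.1 -1. ]
stem [ 603  184   37   79 2602] [622.3 222.1] [ 549.6 -538.6] 49.9
dark [406  73  38  67 343] [416.4 106.8] [ 783.  -162.4] z 376.6
dark [364 172  23  28 450] [374.6 184.2] [623.6 -79.7] z 14.7
dark [325 174  27  28 618] [338.  187.5] [615.9  -8.1] z 14.9
dark [285 176  28  28 623] [298.3 189.8] [610.   69.6] z 14.8
dark [372 238 101  50 572] [426.7 251.1] [ 493.3 -180.7] z 578.1
dark [457 300  50 117 513] [493.  363.1] [ 283.7 -303.6] z 628.6
dark [220 325  79  40 489] [262.7 354. ] [292.5 129.7] z 570.0
```

View pics/scene_3.png

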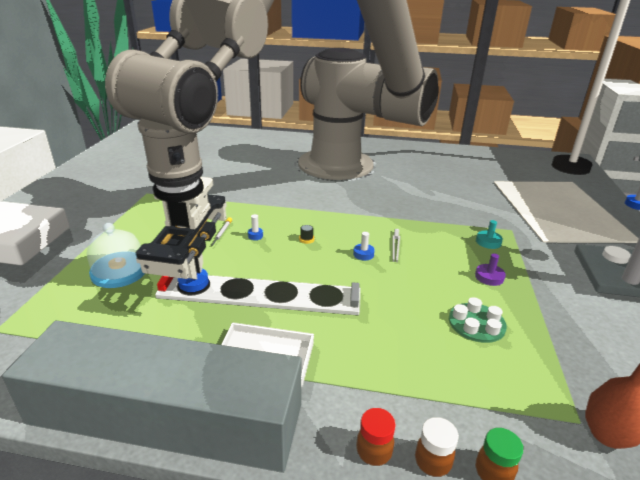

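View pics/top_3.png

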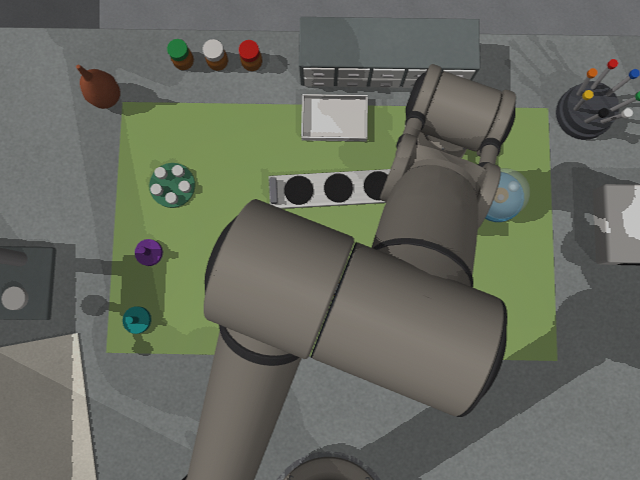

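The scene view shows die_d just above pad_4, with the disc at about (193,281), next to the red block at (166,280). The dome is untouched. I'll lower it and release.

```bash
python3 -m jog '[1,0,-0.3,2,0,1,0,0,0.5,0]'; python3 dl.py 627.3 -163.5 14 42.5; python3 -m jog '[0.8,0,0,0,0,0.7,0,0,0,0,0.7,0,0,0,0]';python3 dl.py 627.3 -163.5 14 42.5
```

```text
time: 9.75
tool_pos: [629.9, -163.6, 58.9]
tcp_rot: [-3.095, 0.006, 1.564]
contact_force: [0.1, -0.1, -1.2]
grip_width: 13.8
t 9.75 tcp [ 629.9 -163.6   58.9] rot [-3.0953  0.0061  1.5641] w 13.8 F [ 0.1 -0.1 -1.2]
shift [ 0.4 -0.6  2.4] zaxis [-0.0464 -0.0058 -0.9989] yawdeg to 90: -0.38
time: 10.05
tool_pos: [630.2, -163.8, 59.5]
tcp_rot: [-3.096, 0.006, 1.564]
contact_force: [-0.6, 0.2, 0.4]
grip_width: 26.4
t 10.05 tcp [ 630.2 -163.8   59.5] rot [-3.0963  0.0065  1.564 ] w 26.4 F [-0.6  0.2  0.4]
shift [ 0.6 -0.9  3.1] zaxis [-0.0454 -0.0062 -0.999 ] yawdeg to 90: -0.39
```

```bash
python3 -m jog '[0.4,0,0,0,0,0.4,0,0,0,0,0.3,0,0,-5,0,0,0,0,-35,0,0,0,0,-40,0]';python3 -m jog '[0,0,0,-40,0,0,20,0,-20,0,0,0,0,0,0]'; python3 meas.py 4 scene wrist; python3 wr.py wrist_4 12
```

```text
time: 10.55
tool_pos: [630.9, -162.4, 135.9]
tcp_rot: [-3.085, 0.002, 1.564]
contact_force: [0.7, -0.8, 0.7]
grip_width: 62.8
time: 10.85
tool_pos: [636.7, -142.8, 205.3]
tcp_rot: [-3.095, 0.006, 1.563]
contact_force: [0.7, 0.6, -0.0]
grip_width: 86.9
10.85 [ 636.66 -142.79  205.33] [-3.0953  0.0056  1.5631] 86.9 [ 0.7  0.6 -0. ]
disc [ 76 163  43  37 790] [ 99.2 178.8] [ 432.  -109.8] 16.1 z 17.1
disc [ 291  215   61   62 2462] [321.6 243.7] [ 628.2 -164.3] 26.1 z 29.5
stem [311 250  18  20 276] [319.1 259.6] [ 628.2 -163.5] 65.3
dark [583   2  57  37 585] [612.8  22. ] [844.2   6. ] z 38.5
dark [ 269    9   73   82 4721] [305.1  49.3] [616.1  -8.5] z 15.5
dark [ 27  21  54  45 992] [60.8 45.4] [421.2  -2.2] z 26.7
dark [ 280  117   69   71 3855] [313.7 152.4] [621.9 -86.5] z 15.5
dark [569 116  71  14 795] [606.1 123.2] [852.5 -65.6] z 49.5
dark [289 212  65  46 332] [322.7 225.3] [ 628.9 -148.5] z 15.6
```

View pics/wrist_4.png

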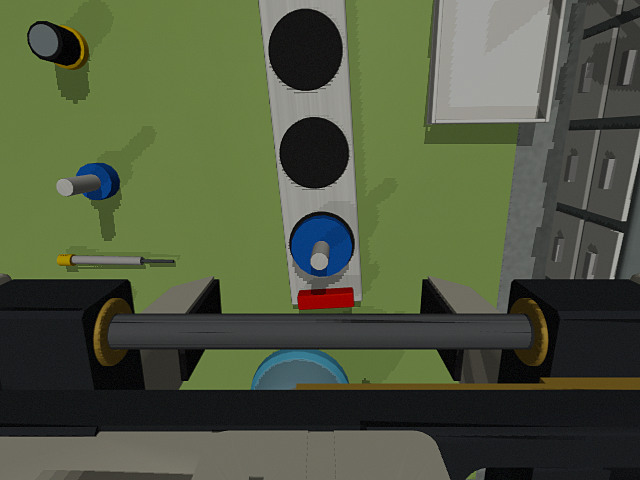

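The wrist view shows die_d upright and concentric on pad_4 at (321,244), within about 0.5 mm by extrapolating the pad row. Next is die_c, for pad_3.

```bash
python3 -m jog '[0,40,-28,0,0,0,40,-28,5,0,0,40,-28,10,0,0,40,-28,10,0,0,40,-28,10,0]';python3 dl.py 453.5 120.3 100
```

```text
time: 11.45
tool_pos: [492.3, 51.6, 163.6]
tcp_rot: [-3.08, 0.007, 1.551]
contact_force: [0.2, 0.8, 0.2]
grip_width: 92.1
t 11.45 tcp [492.3  51.6 163.6] rot [-3.0796  0.0065  1.5509] w 92.1 F [0.2 0.8 0.2]
shift [ 68.3 -35.8  65.5] zaxis [-0.0621 -0.0053 -0.9981] yawdeg to 90: -1.14
```

```bash
python3 -m jog '[0,30,-15,12,-0.6,0,20,-12,12,-0.5,0,10,-5,12,0,0,0,0,0,0]';python3 dl.py 453.5 120.3 46
```

```text
time: 11.85
tool_pos: [448.5, 115.5, 121.9]
tcp_rot: [-3.063, 0.006, 1.575]
contact_force: [0.0, 0.5, -0.3]
grip_width: 91.8
t 11.85 tcp [448.5 115.5 121.9] rot [-3.063   0.0065  1.5749] w 91.8 F [ 0.   0.5 -0.3]
shift [ 5.4 11.4 75.2] zaxis [-0.0785 -0.0068 -0.9969] yawdeg to 90: 0.23
```

```bash
python3 -m jog '[0,3,6,0,0,0,0,0,0,0,0,0,0,0,0,0,0,0,0,0,0,0,0,0,0]'; python3 -m jog '[0,0,0,0,0,0,0,0,0,0,0,0,0,0,0,0,0,0,0,0,0,0,0,0,0]';python3 dl.py 453.5 120.3 46
```

```text
time: 12.35
tool_pos: [457.0, 115.6, 120.9]
tcp_rot: [-3.063, 0.007, 1.572]
contact_force: [-0.1, 0.3, 0.6]
grip_width: 92.0
time: 12.85
tool_pos: [457.3, 115.1, 121.4]
tcp_rot: [-3.064, 0.007, 1.571]
contact_force: [-0.2, 0.6, 0.3]
grip_width: 91.6
t 12.85 tcp [457.3 115.1 121.4] rot [-3.0637  0.0074  1.5706] w 91.6 F [-0.2  0.6  0.3]
shift [ 5.8  2.5 75.4] zaxis [-0.0778 -0.0074 -0.9969] yawdeg to 90: -0.01
```

```bash
python3 -m jog '[0,5.5,2.5,25,0,0,0,0,25,0,0,0,0,10,0,0,0,0,0,0,0,0,0,0,0]'; python3 dl.py 453.5 120.3 46
```

```text
time: 13.35
tool_pos: [456.5, 120.6, 61.1]
tcp_rot: [-3.067, 0.007, 1.571]
contact_force: [-0.5, 0.4, 0.6]
grip_width: 92.0
t 13.35 tcp [456.5 120.6  61.1] rot [-3.0671  0.0071  1.5709] w 92.0 F [-0.5  0.4  0.6]
shift [-0.1 -1.4 15.2] zaxis [-0.0744 -0.007  -0.9972] yawdeg to 90: 0.01
```

```bash
python3 -m jog '[0,0,-1.4,10,0,0,0,0,4,0,0.5,0,0,0.5,0,1,0,0,0.3,0,1,0,0,0.3,0]'; python3 dl.py 453.5 120.3 47;  python3 -m jog '[1,0,0,0.3,0,1,0,0,0.3,0,1,0,0,0.3,0,1,0,0,0.3,0,1,0,0,0.3,0]'; python3 dl.py 453.5 120.3 47
```

```text
time: 13.85
tool_pos: [455.5, 120.5, 47.2]
tcp_rot: [-3.072, 0.007, 1.571]
contact_force: [0.8, -0.3, -0.1]
grip_width: 72.3
t 13.85 tcp [455.5 120.5  47.2] rot [-3.0716  0.0066  1.5707] w 72.3 F [ 0.8 -0.3 -0.1]
shift [-0.2 -1.5  0.3] zaxis [-0.0699 -0.0066 -0.9975] yawdeg to 90: -0.01
time: 14.35
tool_pos: [455.7, 120.5, 46.1]
tcp_rot: [-3.073, 0.007, 1.571]
contact_force: [-0.1, 0.5, -1.4]
grip_width: 32.1
t 14.35 tcp [455.7 120.5  46.1] rot [-3.0728  0.0065  1.5707] w 32.1 F [-0.1  0.5 -1.4]
shift [-0.2 -1.9 -0.8] zaxis [-0.0688 -0.0065 -0.9976] yawdeg to 90: -0.01
```

```bash
python3 -m jog '[1,0,-1.5,0,0,1,0,0,0,0,1,0,0,0,0,1,0,0,0,0,1,0,0,0,0]'; python3 dl.py 453.5 120.3 47
```

```text
time: 14.85
tool_pos: [455.5, 120.6, 46.9]
tcp_rot: [-3.076, 0.006, 1.571]
contact_force: [0.7, 0.5, -1.2]
grip_width: 13.0
t 14.85 tcp [455.5 120.6  46.9] rot [-3.0761  0.0063  1.5707] w 13.0 F [ 0.7  0.5 -1.2]
shift [-0.2 -1.6 -0. ] zaxis [-0.0654 -0.0063 -0.9978] yawdeg to 90: -0.01
```

```bash
python3 -m jog '[1,0,0,-10,0,1,0,0,-20,0,1,0,0,-20,0,1,0,0,-20,0,1,0,0,-20,0]'; python3 -m jog '[1,-12,10,0,0,1,-12,10,0,0,1,-12,10,0,0,1,-12,10,0,0,1,-12,10,0,0]';python3 dl.py 621.7 -86.2 100 44
```

```text
time: 15.35
tool_pos: [458.1, 120.9, 138.5]
tcp_rot: [-3.065, 0.007, 1.571]
contact_force: [0.1, 0.3, -0.7]
grip_width: 13.3
time: 15.85
tool_pos: [511.1, 56.8, 136.0]
tcp_rot: [-3.066, 0.007, 1.572]
contact_force: [0.7, 0.5, -0.7]
grip_width: 13.2
t 15.85 tcp [511.1  56.8 136. ] rot [-3.0661  0.0069  1.5722] w 13.2 F [ 0.7  0.5 -0.7]
shift [-142.9  112.8  -15.4] zaxis [-0.0754 -0.007  -0.9971] yawdeg to 90: 0.08
```

```bash
python3 -m jog '[1,-14,11,-1,0,1,-14,11,-1,0,1,-14,11,-1,0,1,-14,11,-1,0,1,-14,11,-1,0]'; python3 -m jog '[1,-14,11,-1,0,1,-14,11,-1,0,1,-14,11,0,0,1,-10,8,0,0,1,-5,4,0,0]';python3 dl.py 621.7 -86.2 30 44; python3 meas.py 5 scene wrist
```

```text
time: 16.35
tool_pos: [570.2, -21.3, 134.0]
tcp_rot: [-3.061, 0.007, 1.57]
contact_force: [0.4, 0.7, -0.9]
grip_width: 13.4
time: 16.85
tool_pos: [618.7, -88.1, 129.2]
tcp_rot: [-3.057, 0.006, 1.566]
contact_force: [-1.3, -0.2, -0.6]
grip_width: 13.4
t 16.85 tcp [618.7 -88.1 129.2] rot [-3.0569  0.0063  1.5657] w 13.4 F [-1.3 -0.2 -0.6]
shift [ 2.5 11.4 54.6] zaxis [-0.0846 -0.0058 -0.9964] yawdeg to 90: -0.29
16.85 [618.69 -88.09 129.2 ] [-3.0569  0.0063  1.5657] 13.4 [-1.3 -0.2 -0.6]
```

View pics/wrist_5.png

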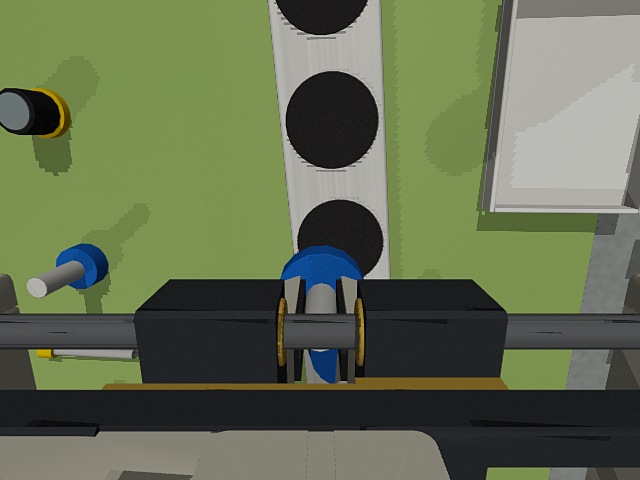

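```bash
python3 -m jog '[1,2.5,11,10,0,1,0,0,20,0,1,0,0,15,0,1,0,0,5,0,1,0,0,0,0]'; python3 dl.py 621.7 -86.2 15 44
```

```text
time: 17.45
tool_pos: [624.2, -83.9, 77.1]
tcp_rot: [-3.055, 0.005, 1.567]
contact_force: [0.1, -0.2, 0.4]
grip_width: 12.9
t 17.45 tcp [624.2 -83.9  77.1] rot [-3.0554  0.0049  1.5668] w 12.9 F [ 0.1 -0.2  0.4]
shift [-2.   2.8 18.1] zaxis [-0.0861 -0.0045 -0.9963] yawdeg to 90: -0.23
```

```bash
python3 -m jog '[1,-2,2.5,9,0,1,0,0,4,0,1,0,0,1,0]'; python3 dl.py 621.7 -86.2 16 44; python3 -m jog '[1,0,0,2,0,1,0,0,0,0]'; python3 dl.py 621.7 -86.2 16 44
```

```text
time: 17.75
tool_pos: [626.4, -85.9, 63.7]
tcp_rot: [-3.058, 0.005, 1.567]
contact_force: [0.5, 0.3, -1.0]
grip_width: 13.4
t 17.75 tcp [626.4 -85.9  63.7] rot [-3.0578  0.0054  1.5674] w 13.4 F [ 0.5  0.3 -1. ]
shift [-0.1 -0.7  3.9] zaxis [-0.0837 -0.0051 -0.9965] yawdeg to 90: -0.19
time: 17.95
tool_pos: [626.4, -86.0, 61.9]
tcp_rot: [-3.058, 0.006, 1.567]
contact_force: [0.3, 0.8, -1.9]
grip_width: 13.5
t 17.95 tcp [626.4 -86.   61.9] rot [-3.0584  0.0055  1.5673] w 13.5 F [ 0.3  0.8 -1.9]
shift [ 0.  -0.9  2.2] zaxis [-0.0831 -0.0052 -0.9965] yawdeg to 90: -0.2
```

```bash
python3 -m jog '[1,0,-0.8,2,0,1,0,0,1,0]'; python3 dl.py 621.7 -86.2 16 44; python3 meas.py 6 scene; python3 -c "
from h import *
im=cv2.imread('pics/scene_6.png')[230:330,140:380]; cv2.imwrite('pics/s6c.png',cv2.resize(im,None,fx=3,fy=3))"
```

```text
time: 18.15
tool_pos: [625.6, -86.0, 59.3]
tcp_rot: [-3.059, 0.006, 1.567]
contact_force: [-0.4, 0.0, -0.4]
grip_width: 13.2
t 18.15 tcp [625.6 -86.   59.3] rot [-3.0594  0.0057  1.5673] w 13.2 F [-0.4  0.  -0.4]
shift [ 0.1 -0.3 -0.5] zaxis [-0.0821 -0.0054 -0.9966] yawdeg to 90: -0.2
18.15 [625.6  -86.05  59.35] [-3.0594  0.0057  1.5673] 13.2 [-0.4  0.  -0.4]
```

View pics/s6c.png

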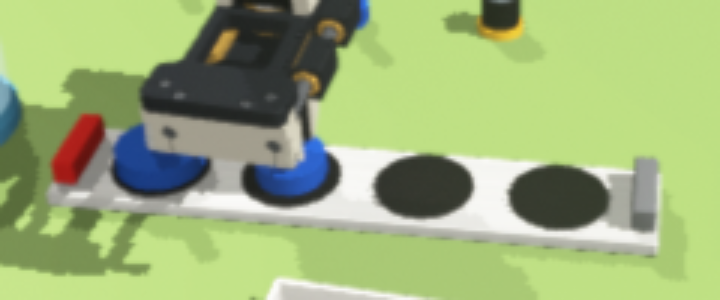

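The scene crop shows die_c just over pad_3, with die_d standing on pad_4 next to the red block. I'll release here.

```bash
python3 -m jog '[1,0,0,1,0,0.8,0,0,0.3,0,0.7,0,0,0,0,0.5,0,0,0,0,0.3,0,0,0,0]';python3 dl.py 621.7 -86.2 16 44; python3 -m jog '[0.2,0,-1,-5,0,0,0,0,-15,0,0,0,0,-20,0,0,0,0,-20,0,0,0,0,-20,0]'; python3 -m jog '[0,0,0,-20,0,0,0,0,-20,0,0,20,0,0,0,0,15,0,0,0,0,0,0,0,0]'; python3 meas.py 7 scene wrist; python3 wr.py wrist_7 12
```

```text
time: 18.7
tool_pos: [626.0, -86.2, 59.1]
tcp_rot: [-3.061, 0.006, 1.567]
contact_force: [-0.1, 0.1, 0.2]
grip_width: 37.8
t 18.7 tcp [626.  -86.2  59.1] rot [-3.0611  0.0062  1.5673] w 37.8 F [-0.1  0.1  0.2]
shift [ 0.3 -0.8 -0.6] zaxis [-0.0804 -0.0059 -0.9967] yawdeg to 90: -0.2
time: 19.2
tool_pos: [629.6, -85.3, 139.1]
tcp_rot: [-3.054, 0.004, 1.567]
contact_force: [0.3, -0.8, -0.3]
grip_width: 77.3
time: 19.7
tool_pos: [634.0, -47.3, 183.7]
tcp_rot: [-3.059, 0.005, 1.567]
contact_force: [-0.1, 0.8, -0.0]
grip_width: 92.2
19.7 [634.04 -47.33 183.71] [-3.0594  0.0051  1.5668] 92.2 [-0.1  0.8 -0. ]
disc [ 297  248   52   53 1625] [324.  270.6] [622.4 -86.3] 21.1 z 29.4
disc [ 98 270  37  21 272] [119.4 277.5] [ 435.3 -102.6] 13.7 z 12.1
disc [ 300  349   60   34 1422] [330.5 363. ] [ 628.3 -163.9] 25.8 z 29.6
stem [310 282  19  22 321] [319.2 292.5] [622.7 -85.4] 65.3
stem [319 376  17   7  91] [327.  379.5] [ 628.3 -156.9] 61.7
dark [264   0  73  12 445] [298.7   4.3] [604.8 113. ] z 22.8
dark [ 269   29   78   84 5153] [307.6  70.6] [610.6  69.5] z 15.5
dark [612  61  28  18 303] [626.1  69.4] [832.8  66.5] z 18.4
dark [595 137  45  86 599] [619.9 171.1] [842.   -3.2] z 34.6
dark [ 280  141   73   73 4175] [316.2 177.3] [616.4  -8.7] z 15.5
dark [ 50 152  50  36 847] [ 81.3 168.1] [421.2  -2. ] z 25.9
dark [ 290  238   68   66 1263] [324.6 263.6] [623.  -80.5] z 15.5
```

View pics/wrist_7.png

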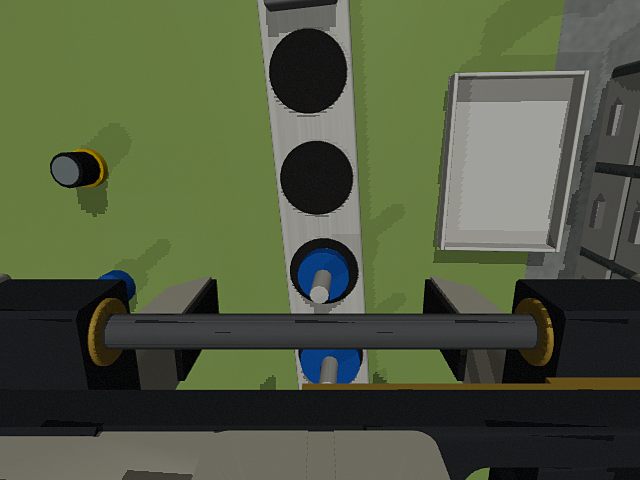

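The wrist view shows die_c upright on pad_3 at (323,271), about 0.6 mm off by the row extrapolation. Next is die_b, for pad_2.

```bash
python3 -m jog '[0,-10,-30,8,0,0,-10,-30,8,0,0,-10,-30,8,0,0,-10,-30,8,0,0,-10,-30,8,0]';python3 dl.py 431 -109 120; python3 -m jog '[0,-5,-20,0,0,0,0,-10,0,0,0,0,0,0,0]';python3 dl.py 431 -109 120
```

```text
time: 20.3
tool_pos: [476.7, -99.4, 150.6]
tcp_rot: [-3.055, 0.006, 1.57]
contact_force: [0.3, -1.2, -0.0]
grip_width: 91.5
t 20.3 tcp [476.7 -99.4 150.6] rot [-3.0549  0.0055  1.5697] w 91.5 F [ 0.3 -1.2 -0. ]
shift [ -9.5 -42.4  34.5] zaxis [-0.0866 -0.0054 -0.9962] yawdeg to 90: -0.06
time: 20.6
tool_pos: [439.9, -105.5, 150.7]
tcp_rot: [-3.046, 0.004, 1.566]
contact_force: [0.7, 0.5, -0.1]
grip_width: 92.0
t 20.6 tcp [ 439.9 -105.5  150.7] rot [-3.0464  0.0036  1.5665] w 92.0 F [ 0.7  0.5 -0.1]
shift [-3.5 -5.3 31.4] zaxis [-0.095  -0.0031 -0.9955] yawdeg to 90: -0.25
```

```bash
python3 -m jog '[0,0,0,0,0,0,0,0,0,0]'; python3 -m jog '[0,0,20,0,0,0,0,20,0,0,0,0,20,0,0,0,0,20,0,0,0,0,20,0,0]';python3 -m jog '[0,0,0,0,0,0,0,0,0,0]'; python3 -m jog '[0,0,-50,0,0,0,0,-50,0,0,0,0,0,0,0,0,0,0,0,0]';
```

```text
time: 20.8
tool_pos: [440.5, -105.8, 150.3]
tcp_rot: [-3.046, 0.004, 1.566]
contact_force: [-0.2, -0.4, 0.6]
grip_width: 91.3
time: 21.3
tool_pos: [544.9, -105.6, 139.4]
tcp_rot: [-3.046, 0.004, 1.567]
contact_force: [1.0, 0.5, -0.2]
grip_width: 91.7
time: 21.5
tool_pos: [547.3, -105.2, 137.9]
tcp_rot: [-3.046, 0.004, 1.569]
contact_force: [-0.1, 0.1, -0.9]
grip_width: 91.9
time: 21.9
tool_pos: [441.3, -103.5, 144.6]
tcp_rot: [-3.039, 0.001, 1.57]
contact_force: [-0.2, -0.0, -0.8]
grip_width: 91.7
```

```bash
python3 -m jog '[0,0,0,0,8.5,0,0,0,0,8.5,0,0,0,0,8.5,0,0,0,0,8.5,0,0,0,0,8.5]'; python3 -m jog '[0,0,0,0,8.5,0,0,0,0,8.5,0,0,0,0,8.5,0,0,0,0,8.5,0,0,0,0,8.5]'; sed -i "s/'yawdeg to 90:',np.degrees(o\['tcp_rot'\]\[2\]-np.pi\/2)/'yaw deg',np.degrees(o['tcp_rot'][2])/" dl.py; python3 dl.py 431.3 -109.2 120;python3 -c "
from plant import get_obs;print(get_obs()['joint_positions'])"
```

```text
time: 22.4
tool_pos: [445.3, -104.4, 146.1]
tcp_rot: [-3.073, 0.069, 0.818]
contact_force: [0.0, 0.0, 0.5]
grip_width: 91.8
time: 22.9
tool_pos: [450.8, -105.3, 147.1]
tcp_rot: [-3.141, 0.091, 0.066]
contact_force: [0.7, -0.0, -0.2]
grip_width: 91.7
t 22.9 tcp [ 450.8 -105.3  147.1] rot [-3.141   0.091   0.0663] w 91.7 F [ 0.7 -0.  -0.2]
shift [-16.6   2.7  28.8] zaxis [-0.0907 -0.0055 -0.9959] yaw deg 3.8
[-0.37087748  0.39380728  1.77227805 -0.04359803  1.05866156  1.15658921]
```

```bash
python3 -m jog '[0,-16,2.5,14,3,0,0,0,14,0.7,0,0,0,0,0]';python3 dl.py 431.3 -109.2 46; python3 meas.py 8 wrist; python3 wr.py wrist_8
```

```text
time: 23.2
tool_pos: [435.7, -109.9, 121.0]
tcp_rot: [3.134, 0.086, -0.005]
contact_force: [-0.5, -0.3, 0.1]
grip_width: 91.9
t 23.2 tcp [ 435.7 -109.9  121. ] rot [ 3.1336  0.0857 -0.0048] w 91.9 F [-0.5 -0.3  0.1]
shift [ 2.5 -1.3 75.1] zaxis [-0.0856 -0.0076 -0.9963] yaw deg -0.28
23.2 [ 435.74 -109.89  120.98] [ 3.1336  0.0857 -0.0048] 91.9 [-0.5 -0.3  0.1]
disc [ 296  213   48   48 1230] [319.3 233.5] [ 431.9 -109.7] 15.8 z 17.3
disc [513 271  32  21 183] [527.8 276.5] [ 395.9 -255.8] 10.1 z 8.8
stem [308 249  25  26 446] [319.7 262.9] [ 431.4 -109.5] 53.4
dark [ 125  235   56   52 1112] [158.  254.9] [421.6  -2.8] z 27.7
```

View pics/wrist_8.png

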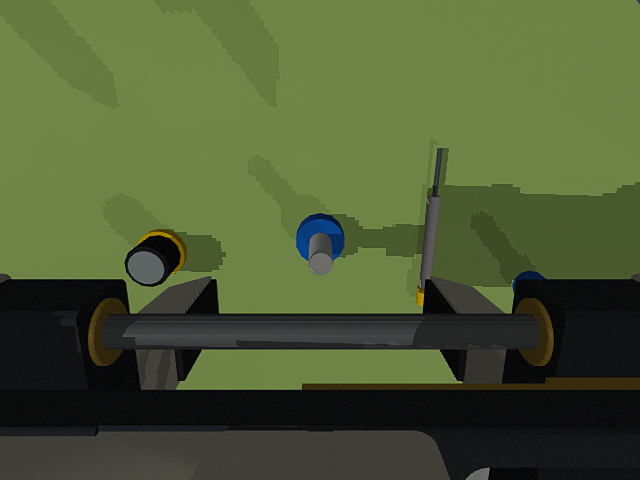

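```bash
python3 -m jog '[0.4,2.5,-1,20,0,0.4,0,0,20,0,0.4,0,0,20,0,0.4,0,0,5,0,0.4,0,0,0,0]';python3 dl.py 431.6 -109.6 46
```

```text
time: 23.75
tool_pos: [439.5, -111.1, 58.6]
tcp_rot: [3.13, 0.075, -0.001]
contact_force: [0.9, -0.1, 0.2]
grip_width: 56.9
t 23.75 tcp [ 439.5 -111.1   58.6] rot [ 3.1296e+00  7.5400e-02 -6.0000e-04] w 56.9 F [ 0.9 -0.1  0.2]
shift [-6.5 -1.7 13.2] zaxis [-0.0753 -0.0119 -0.9971] yaw deg -0.04
```

```bash
python3 -m jog '[0.4,-6.5,-1.7,6,0,0.4,0,0,5,0,0.4,0,0,0,0]';python3 dl.py 431.6 -109.6 46
```

```text
time: 24.05
tool_pos: [433.4, -109.9, 49.5]
tcp_rot: [3.128, 0.072, -0.0]
contact_force: [-0.2, -0.2, -0.3]
grip_width: 55.1
t 24.05 tcp [ 433.4 -109.9   49.5] rot [ 3.128   0.0715 -0.    ] w 55.1 F [-0.2 -0.2 -0.3]
shift [-1.1 -0.5  3.6] zaxis [-0.0714 -0.0136 -0.9974] yaw deg -0.0
```

```bash
python3 -m jog '[1,-1,-0.4,3.5,0,1,0,0,0.3,0,1,0,0,0.3,0,1,0,0,0.3,0,1,0,0,0.3,0]';python3 dl.py 431.6 -109.6 46;python3 -m jog '[1,0,0,0,0,1,0,0,0,0]';python3 dl.py 431.6 -109.6 46
```

```text
time: 24.55
tool_pos: [432.7, -109.9, 45.5]
tcp_rot: [3.127, 0.069, -0.0]
contact_force: [-0.3, -0.5, -0.2]
grip_width: 19.9
t 24.55 tcp [ 432.7 -109.9   45.5] rot [ 3.1272e+00  6.9500e-02 -1.0000e-04] w 19.9 F [-0.3 -0.5 -0.2]
shift [-0.7 -0.4 -0.4] zaxis [-0.0694 -0.0144 -0.9975] yaw deg -0.01
time: 24.75
tool_pos: [432.7, -109.8, 45.6]
tcp_rot: [3.127, 0.07, -0.0]
contact_force: [0.0, 0.1, 0.1]
grip_width: 13.1
t 24.75 tcp [ 432.7 -109.8   45.6] rot [ 3.1273e+00  6.9500e-02 -2.0000e-04] w 13.1 F [0.  0.1 0.1]
shift [-0.7 -0.3 -0.4] zaxis [-0.0694 -0.0143 -0.9975] yaw deg -0.01
```

```bash
cat > dd.py <<'E'
# dd.py save x y  -> store die-in-tool ; dd.py to x y z -> shift for die origin
from plant import get_obs
from scipy.spatial.transform import Rotation as Ro
import numpy as np,sys
o=get_obs();R=Ro.from_euler('xyz',o['tcp_rot']).as_matrix();T=o['tool_pos']
if sys.argv[1]=='save':
    x,y=map(float,sys.argv[2:4]); p=R.T@(np.array([x,y,2])-T); p[1]-=0
    np.savez('die.npz',p=p,R=R); print(p.round(1))
else:
    q=np.load('die.npz');d=T+R@q['p']; up=R@q['R'].T@[0,0,1]
    tgt=np.array(list(map(float,sys.argv[2:5])))
    print('t',round(o['time'],2),'tcp',T.round(1),'z',R[:,2].round(3),'yaw',np.degrees(o['tcp_rot'][2]).round(1),'w',round(o['grip_width'],1),'F',o['contact_force'].round(1))
    print('die',d.round(1),'up',up.round(3),'shift',(R.T@(tgt-d)).round(1))
E
python3 dd.py save 431.6 -109.8
python3 -m jog '[1,0,0,-5,0,1,0,0,-15,0,1,0,0,-20,0,1,0,0,-20,0,1,0,0,-15,0]';python3 dd.py to 616 -8.5 75
```

```text
[ 1.9 -0.7 43.6]
time: 25.25
tool_pos: [436.6, -108.2, 122.0]
tcp_rot: [3.129, 0.075, -0.0]
contact_force: [-0.6, -1.5, -1.2]
grip_width: 13.0
t 25.25 tcp [ 436.6 -108.2  122. ] z [-0.075 -0.012 -0.997] yaw -0.0 w 13.0 F [-0.6 -1.5 -1.2]
die [ 435.2 -108.    78.4] up [ 0.005 -0.002  1.   ] shift [180.5 -99.4 -11.3]
```

```bash
python3 -m jog '[1,14,-7.5,-3,0,1,14,-7.5,-3,0,1,14,-7.5,-3,0,1,14,-7.5,-3,0,1,14,-7.5,-3,0]'; python3 -m jog '[1,14,-7.5,-3,0,1,14,-7.5,-3,0,1,14,-7.5,-2,0,1,14,-7.5,-2,0,1,14,-7.5,-2,0]';python3 dd.py to 616 -8.5 45
```

```text
time: 25.75
tool_pos: [509.7, -70.3, 136.4]
tcp_rot: [3.127, 0.07, -0.002]
contact_force: [0.1, -0.3, -0.6]
grip_width: 13.2
time: 26.25
tool_pos: [582.9, -30.8, 144.8]
tcp_rot: [3.127, 0.07, -0.002]
contact_force: [-0.4, 0.7, -0.8]
grip_width: 13.5
t 26.25 tcp [582.9 -30.8 144.8] z [-0.07  -0.014 -0.997] yaw -0.1 w 13.5 F [-0.4  0.7 -0.8]
die [581.7 -30.7 101.2] up [ 0.001 -0.     1.   ] shift [ 38.1 -23.1  53.3]
```

```bash
python3 -m jog '[1,14,-8,0,0,1,12,-7,0,0,1,6,-4,10,0,1,0,0,15,0,1,0,0,15,0]'; python3 dd.py to 616 -8.5 30
```

```text
time: 26.75
tool_pos: [615.3, -10.4, 102.8]
tcp_rot: [3.127, 0.065, -0.0]
contact_force: [-0.1, 0.3, -1.6]
grip_width: 13.4
t 26.75 tcp [615.3 -10.4 102.8] z [-0.065 -0.015 -0.998] yaw -0.0 w 13.4 F [-0.1  0.3 -1.6]
die [614.4 -10.4  59.3] up [-0.004  0.     1.   ] shift [ 3.5 -2.3 29.1]
```

```bash
python3 -m jog '[1,2.5,-1.5,10,0,1,0,0,12,0,1,0,0,4,0,1,0,0,0,0]'; python3 dd.py to 616 -8.5 15
```

```text
time: 27.15
tool_pos: [613.6, -9.3, 71.7]
tcp_rot: [3.128, 0.072, -0.0]
contact_force: [-0.0, 0.1, -0.1]
grip_width: 13.3
t 27.15 tcp [613.6  -9.3  71.7] z [-0.072 -0.014 -0.997] yaw -0.0 w 13.3 F [-0.   0.1 -0.1]
die [612.3  -9.2  28.2] up [ 0.002 -0.     1.   ] shift [ 4.6 -0.9 12.8]
```

```bash
python3 -m jog '[1,4.5,-0.8,6,0,1,0,0,4,0,1,0,0,0,0]'; python3 dd.py to 616 -8.5 14.5
```

```text
time: 27.45
tool_pos: [618.4, -8.8, 61.7]
tcp_rot: [3.127, 0.07, -0.001]
contact_force: [-0.5, 0.4, -0.5]
grip_width: 13.2
t 27.45 tcp [618.4  -8.8  61.7] z [-0.07  -0.014 -0.997] yaw -0.0 w 13.2 F [-0.5  0.4 -0.5]
die [617.3  -8.8  18.1] up [ 0. -0.  1.] shift [-1.  -0.3  3.7]
```

```bash
python3 -m jog '[1,-1,-0.3,3.5,0,1,0,0,0,0]'; python3 dd.py to 616 -8.5 14
```

```text
time: 27.65
tool_pos: [617.4, -8.6, 58.4]
tcp_rot: [3.127, 0.069, -0.001]
contact_force: [0.3, -0.1, -0.7]
grip_width: 13.1
t 27.65 tcp [617.4  -8.6  58.4] z [-0.069 -0.014 -0.998] yaw -0.0 w 13.1 F [ 0.3 -0.1 -0.7]
die [616.2  -8.5  14.8] up [-0.  0.  1.] shift [-0.2 -0.   0.8]
```

```bash
python3 -m jog '[1,0,0,0.8,0,0.8,0,0,0.2,0,0.65,0,0,0,0,0.65,0,0,0,0]'; python3 dd.py to 616 -8.5 14; python3 -m jog '[0.65,0,0,-5,0,0.65,0,0,-15,0,0.65,0,0,-20,0,0.65,0,0,-20,0,0.65,0,0,-20,0]'; python3 -m jog '[0.4,-15,0,-20,0,0,-15,0,-20,0,0,-15,0,0,0,0,-10,0,0,0,0,0,0,0,0]'; python3 meas.py 9 scene wrist; python3 wr.py wrist_9 12
```

```text
time: 28.05
tool_pos: [617.7, -8.6, 58.1]
tcp_rot: [3.127, 0.068, -0.001]
contact_force: [0.5, -0.0, -0.1]
grip_width: 29.3
t 28.05 tcp [617.7  -8.6  58.1] z [-0.068 -0.015 -0.998] yaw -0.0 w 29.3 F [ 0.5 -0.  -0.1]
die [616.6  -8.6  14.5] up [-0.002  0.     1.   ] shift [-0.6 -0.1  0.5]
time: 28.55
tool_pos: [621.6, -7.3, 138.8]
tcp_rot: [3.128, 0.074, -0.001]
contact_force: [0.4, -0.2, 0.2]
grip_width: 32.2
time: 29.05
tool_pos: [570.1, -6.8, 190.1]
tcp_rot: [3.127, 0.064, -0.001]
contact_force: [-0.3, -0.2, 0.6]
grip_width: 67.4
29.05 [570.13  -6.81 190.13] [ 3.1266e+00  6.4100e-02 -6.0000e-04] 67.4 [-0.3 -0.2  0.6]
disc [ 488  104   77   72 3356] [521.9 137.7] [ 628.  -163.9] 26.4 z 29.4
disc [ 394  120   59   57 1953] [420.2 145.9] [622.5 -86.5] 21.0 z 29.4
disc [299 135  43  44 965] [319.9 154.3] [616.2  -8.7] 15.8 z 29.4
stem [542 133  28  22 467] [555.6 143.8] [ 628.4 -163. ] 65.2
stem [427 142  23  22 398] [438.2 152.7] [622.7 -85.9] 65.2
stem [311 152  21  22 351] [320.9 162.8] [616.2  -8.6] 65.5
dark [483 101  59  76 517] [499.5 137.2] [ 629.7 -148.8] z 15.5
dark [ 383  109   75   75 1675] [415.8 144.1] [624.5 -83.7] z 15.5
dark [ 285  117   73   75 2816] [321.2 152.3] [618.2  -9.6] z 15.5
dark [ 185  125   74   74 4274] [221.6 161.3] [611.3  68.8] z 15.5
dark [150 135  24  65 352] [164.7 166. ] [607.7 113.8] z 22.3
dark [314 344  93   5 316] [353.2 346.3] [440.8 -39.8] z 247.6
dark [413 349  23  32 470] [426.4 361.5] [ 423.4 -110. ] z 211.9
dark [299 351  30  33 516] [313.3 362.5] [423.4  -2.5] z 24.7
```

View pics/wrist_9.png

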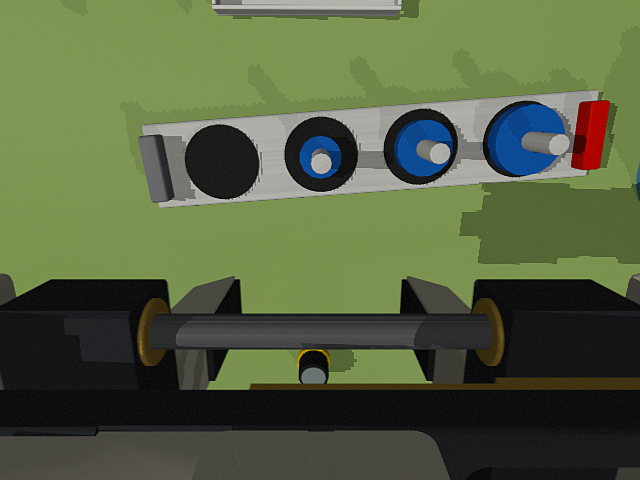

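The wrist view shows d, c and b in a row at (522,138), (420,146) and (320,155) on their pads. Pad_1 is free at (222,161). Last is die_a.

```bash
python3 -m jog '[0,-12,17,2,0,0,-12,17,2,0,0,-12,17,2,0,0,-12,17,2,0,0,-12,17,2,0]'; python3 -m jog '[0,-12,17,2,0,0,-12,17,2,0,0,-12,17,2,0,0,-12,17,2,0,0,-12,17,2,0]'; python3 dl.py 393.2 -256.9 120
```

```text
time: 29.65
tool_pos: [512.3, -93.0, 181.4]
tcp_rot: [3.128, 0.066, 0.004]
contact_force: [0.3, 0.4, 0.1]
grip_width: 91.7
time: 30.15
tool_pos: [451.9, -182.6, 173.5]
tcp_rot: [3.129, 0.068, 0.004]
contact_force: [-0.1, -1.1, 0.1]
grip_width: 91.6
t 30.15 tcp [ 451.9 -182.6  173.5] rot [3.1294 0.0684 0.004 ] w 91.6 F [-0.1 -1.1  0.1]
shift [-54.8  73.3  58.3] zaxis [-0.0682 -0.0125 -0.9976] yaw deg 0.23
```

```bash
python3 -m jog '[0.2,-13,18,8,0,0.3,-13,18,8,0,0.3,-13,18,8,0,0.3,-5,5,8,0,0.3,0,0,0,0]'; python3 dl.py 393.2 -256.9 46; python3 meas.py 10 wrist; python3 wr.py wrist_10
```

```text
time: 30.65
tool_pos: [405.4, -247.2, 141.9]
tcp_rot: [3.131, 0.07, 0.001]
contact_force: [-0.4, 1.4, 0.9]
grip_width: 64.8
t 30.65 tcp [ 405.4 -247.2  141.9] rot [3.1307e+00 6.9700e-02 9.0000e-04] w 64.8 F [-0.4  1.4  0.9]
shift [-5.   8.6 96.6] zaxis [-0.0697 -0.011  -0.9975] yaw deg 0.05
30.65 [ 405.37 -247.22  141.92] [3.1307e+00 6.9700e-02 9.0000e-04] 64.8 [-0.4  1.4  0.9]
disc [319 225  31  29 385] [333.2 236.4] [ 394.  -257.9] 10.7 z 17.0
stem [326 250  23  24 397] [336.4 262.4] [ 393.8 -257.7] 53.2
```

View pics/wrist_10.png

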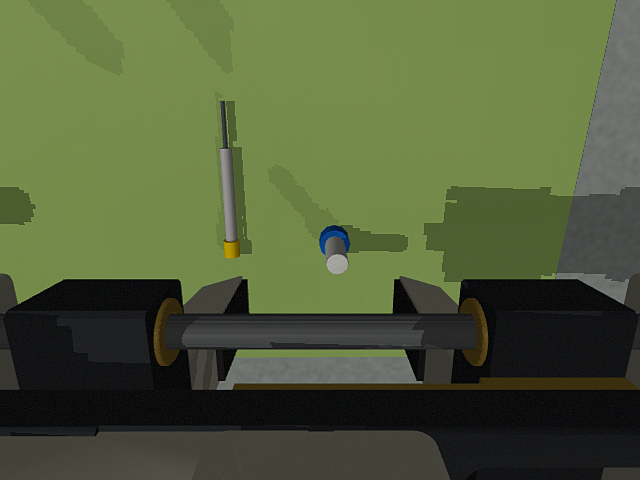

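The wrist view shows die_a's disc at about (334,240) and its stem top at (336,263), with the screwdriver well to the left. I'll descend.

```bash
python3 -m jog '[0.4,-4,8,15,0,0.4,0,0,20,0,0.4,0,0,20,0,0.4,0,0,20,0,0.4,0,0,0,0]'; python3 dl.py 393.6 -257.5 46
```

```text
time: 31.2
tool_pos: [402.2, -254.1, 67.4]
tcp_rot: [3.128, 0.064, 0.005]
contact_force: [0.8, -0.1, 0.5]
grip_width: 55.0
t 31.2 tcp [ 402.2 -254.1   67.4] rot [3.1276 0.0635 0.0054] w 55.0 F [ 0.8 -0.1  0.5]
shift [-6.9  3.  21.9] zaxis [-0.0634 -0.0143 -0.9979] yaw deg 0.31
```

```bash
python3 -m jog '[0.4,-6.5,3,10,0,0.4,0,0,8,0,0.4,0,0,0,0]'; python3 dl.py 393.6 -257.5 46
```

```text
time: 31.5
tool_pos: [397.6, -256.7, 51.3]
tcp_rot: [3.126, 0.061, 0.008]
contact_force: [-0.3, -0.1, -0.1]
grip_width: 55.2
t 31.5 tcp [ 397.6 -256.7   51.3] rot [3.1259 0.0608 0.0079] w 55.2 F [-0.3 -0.1 -0.1]
shift [-3.3  0.5  5.5] zaxis [-0.0606 -0.0162 -0.998 ] yaw deg 0.46
```

```bash
python3 -m jog '[0.6,-3.2,0.5,5,0,1,0,0,0.3,0,1,0,0,0.3,0,1,0,0,0.2,0]'; python3 dl.py 393.6 -257.5 46; python3 -m jog '[1,-0.5,0,0,0,1,0,0,0,0,1,0,0,0,0]'; python3 dl.py 393.6 -257.5 46
```

```text
time: 31.9
tool_pos: [395.7, -257.7, 47.2]
tcp_rot: [3.124, 0.058, 0.009]
contact_force: [0.8, -0.6, 0.5]
grip_width: 27.7
t 31.9 tcp [ 395.7 -257.7   47.2] rot [3.1236 0.0579 0.0086] w 27.7 F [ 0.8 -0.6  0.5]
shift [-1.6 -0.3  1.3] zaxis [-0.0577 -0.0185 -0.9982] yaw deg 0.49
time: 32.2
tool_pos: [395.4, -257.9, 47.6]
tcp_rot: [3.123, 0.057, 0.008]
contact_force: [-0.2, -0.1, 0.1]
grip_width: 13.1
t 32.2 tcp [ 395.4 -257.9   47.6] rot [3.1231 0.0572 0.0085] w 13.1 F [-0.2 -0.1  0.1]
shift [-1.3 -0.5  1.7] zaxis [-0.057  -0.019  -0.9982] yaw deg 0.49
```

```bash
python3 dd.py save 393.6 -257.9
python3 -m jog '[1,0,0,-5,0,1,0,0,-15,0,1,0,0,-20,0,1,0,0,-20,0,1,0,0,-20,0]'; python3 -m jog '[1,9,-14,-6,0,1,9,-14,-6,0,1,9,-14,-4,0,1,9,-14,-3,0,1,9,-14,-2,0]'; python3 -m jog '[1,9,-14,-2,0,1,9,-14,-2,0,1,9,-14,-2,0,1,9,-14,-2,0,1,9,-14,-2,0]'; python3 dd.py to 610.3 69.4 80
```

```text
[ 0.9 -0.8 45.7]
time: 32.7
tool_pos: [398.4, -255.1, 128.5]
tcp_rot: [3.128, 0.063, 0.008]
contact_force: [-0.7, 0.3, -1.3]
grip_width: 13.1
time: 33.2
tool_pos: [446.1, -184.5, 151.4]
tcp_rot: [3.123, 0.057, 0.004]
contact_force: [-0.4, 0.4, -0.3]
grip_width: 13.2
time: 33.7
tool_pos: [492.6, -110.8, 159.6]
tcp_rot: [3.123, 0.056, 0.004]
contact_force: [-0.5, 0.8, -0.8]
grip_width: 13.3
t 33.7 tcp [ 492.6 -110.8  159.6] z [-0.056 -0.019 -0.998] yaw 0.2 w 13.3 F [-0.5  0.8 -0.8]
die [ 490.9 -110.8  114. ] up [-0.001  0.     1.   ] shift [ 121.8 -180.2   23.9]
```

```bash
python3 -m jog '[1,10,-15,0,0,1,10,-15,0,0,1,10,-15,0,0,1,10,-15,0,0,1,10,-15,0,0]'; python3 -m jog '[1,10,-15,0,0,1,10,-15,0,0,1,10,-15,0,0,1,10,-15,0,0,1,10,-15,0,0]'; python3 -m jog '[1,10,-13,0,0,1,4,-6,0,0,1,0,0,8,0,1,0,0,0,0]'; python3 dd.py to 610.3 69.4 35
```

```text
time: 34.2
tool_pos: [543.6, -32.1, 157.2]
tcp_rot: [3.123, 0.055, 0.004]
contact_force: [-0.1, 0.3, -0.9]
grip_width: 13.1
time: 34.7
tool_pos: [595.1, 47.4, 153.8]
tcp_rot: [3.123, 0.056, 0.004]
contact_force: [-0.1, -0.0, -1.0]
grip_width: 13.0
time: 35.1
tool_pos: [609.3, 69.5, 143.6]
tcp_rot: [3.123, 0.057, 0.007]
contact_force: [-0.6, 0.4, -1.8]
grip_width: 13.3
t 35.1 tcp [609.3  69.5 143.6] z [-0.057 -0.019 -0.998] yaw 0.4 w 13.3 F [-0.6  0.4 -1.8]
die [607.5  69.4  97.9] up [-0.001  0.     1.   ] shift [ 6.3 -1.1 62.7]
```

```bash
python3 -m jog '[1,6,-1,15,0,1,0,0,20,0,1,0,0,20,0,1,0,0,6,0,1,0,0,0,0]'; python3 dd.py to 610.3 69.4 20
```

```text
time: 35.6
tool_pos: [611.2, 66.4, 77.4]
tcp_rot: [3.122, 0.058, 0.003]
contact_force: [-0.5, 0.2, -1.1]
grip_width: 13.1
t 35.6 tcp [611.2  66.4  77.4] z [-0.058 -0.019 -0.998] yaw 0.2 w 13.1 F [-0.5  0.2 -1.1]
die [609.4  66.4  31.8] up [0.001 0.001 1.   ] shift [ 1.6 -3.3 11.7]
```

```bash
python3 -m jog '[1,1.2,-3.2,6,0,1,0,0,5,0,1,0,0,0,0]'; python3 dd.py to 610.3 69.4 14.5
```

```text
time: 35.9
tool_pos: [612.7, 69.1, 66.6]
tcp_rot: [3.122, 0.056, 0.002]
contact_force: [0.2, -0.1, -1.5]
grip_width: 13.2
t 35.9 tcp [612.7  69.1  66.6] z [-0.056 -0.019 -0.998] yaw 0.1 w 13.2 F [ 0.2 -0.1 -1.5]
die [610.9  69.1  21. ] up [-0.001  0.001  1.   ] shift [-0.3 -0.5  6.5]
```

```bash
python3 -m jog '[1,-0.3,-0.3,5,0,1,0,0,1,0,1,0,0,0.3,0]'; python3 dd.py to 610.3 69.4 14
```

```text
time: 36.2
tool_pos: [612.7, 69.4, 61.0]
tcp_rot: [3.122, 0.054, 0.003]
contact_force: [-0.6, -0.2, -0.5]
grip_width: 13.5
t 36.2 tcp [612.7  69.4  61. ] z [-0.054 -0.019 -0.998] yaw 0.2 w 13.5 F [-0.6 -0.2 -0.5]
die [611.1  69.4  15.3] up [-0.003  0.001  1.   ] shift [-0.7 -0.   1.4]
```

```bash
python3 -m jog '[1,-0.6,0,1.2,0,1,0,0,0.3,0]'; python3 dd.py to 610.3 69.4 14; python3 -m jog '[0.8,0,0,0.2,0,0.65,0,0,0,0,0.65,0,0,0,0]'; python3 -m jog '[0.65,0,0,-5,0,0.65,0,0,-15,0,0.65,0,0,-20,0,0.65,0,0,-20,0,0.65,0,0,-20,0]'; python3 -m jog '[0.65,-15,3,-20,0,0.65,-15,3,-20,0,0.65,-15,3,0,0,0.65,-10,3,0,0,0.65,0,0,0,0]'; python3 meas.py 11 scene wrist; python3 wr.py wrist_11 12
```

```text
time: 36.4
tool_pos: [612.1, 69.5, 59.7]
tcp_rot: [3.122, 0.054, 0.003]
contact_force: [0.2, 0.1, -0.0]
grip_width: 13.4
t 36.4 tcp [612.1  69.5  59.7] z [-0.054 -0.019 -0.998] yaw 0.2 w 13.4 F [ 0.2  0.1 -0. ]
die [610.5  69.4  14.1] up [-0.004  0.001  1.   ] shift [-0.2  0.   0.1]
time: 36.7
tool_pos: [612.4, 69.4, 60.0]
tcp_rot: [3.122, 0.053, 0.003]
contact_force: [0.5, -0.4, 0.0]
grip_width: 29.4
time: 37.2
tool_pos: [615.1, 71.0, 140.7]
tcp_rot: [3.122, 0.059, 0.003]
contact_force: [-0.2, -0.2, -0.6]
grip_width: 32.0
time: 37.7
tool_pos: [563.0, 59.3, 191.3]
tcp_rot: [3.122, 0.049, 0.003]
contact_force: [-0.5, 0.6, -0.5]
grip_width: 32.0
37.7 [562.96  59.33 191.31] [3.1223e+00 4.9300e-02 2.9000e-03] 32.0 [-0.5  0.6 -0.5]
disc [ 570   99   70   71 3222] [603.7 132.9] [ 627.8 -163.7] 26.4 z 29.3
disc [ 477  114   63   57 2078] [503.9 140.5] [622.5 -86.3] 21.2 z 29.3
disc [384 129  45  44 946] [402. 148.] [616.2  -8.4] 15.8 z 29.3
disc [290 143  29  29 270] [305.  152.7] [610.4  69.2] 10.9 z 29.3
stem [636 133   4  13  27] [638.3 138.9] [ 626.9 -153.7] 58.8
stem [522 135  27  22 452] [535.5 145.1] [622.7 -85.3] 65.2
stem [408 144  23  22 392] [419.1 154.7] [616.2  -8.1] 65.3
stem [293 153  21  22 342] [303.2 163.3] [610.4  69.2] 65.4
dark [564  96  59  76 551] [581.5 133.7] [ 628.4 -149.1] z 15.5
dark [ 466  104   74   75 1463] [492.8 139.7] [623.6 -79.3] z 15.5
dark [ 368  111   73   75 2678] [402.6 146.6] [618.1  -8.1] z 15.5
dark [ 269  119   73   74 3509] [305.6 154.7] [611.7  68.4] z 15.5
dark [ 241  279  158   42 1219] [314.7 306.1] [478.6  61.2] z 196.3
dark [363 348  14  33 338] [370.3 362.6] [419.    8.5] z 213.8
```

View pics/wrist_11.png

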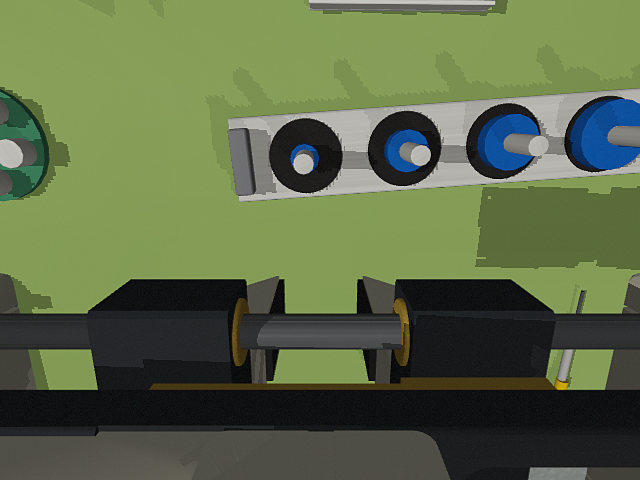

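All four stand on their pads in the wrist view, at (305,153), (402,148), (504,140) and (604,133). I'll back off and check from the top camera.

```bash
python3 -m jog '[0.65,-15,-20,0,0,0.65,-15,-20,0,0,0.65,-15,-20,0,0,0.65,-15,-20,0,0,0.65,-15,-20,0,0]';python3 -m jog '[0.65,-10,-25,0,0,0.65,-10,-25,0,0,0.65,-10,-25,0,0,0.65,-10,-25,0,0,0.65,-10,-25,0,0]'; python3 -m jog '[0.65,0,-20,0,0,0.65,0,-10,0,0,0.65,0,0,0,0,0.65,0,0,0,0]'; python3 meas.py 12 top scene; python3 wr.py top_12 12; python3 - <<'E'
from h import *
q=np.load('wrist_11.npz');c=dict(R=q['R'],t=q['t'],fovy=q['cc'][0],cx=q['cc'][1],cy=q['cc'][2])
for b in ((269,119,73,74),(368,111,73,75),(466,104,74,75)): print(ray('wrist',(b[0]+b[2]/2-.5,b[1]+b[3]/2-.5),14,c).round(1))
q=np.load('top_12.npz');cv2.imwrite('pics/t12c.png',cv2.resize(q['p'][140:240,240:560,::-1],None,fx=2.5,fy=2.5,interpolation=cv2.INTER_CUBIC))
a=np.load('top0.npz')['p'].astype(int);df=np.abs(a-q['p'])[160:230,470:535].max(); print('dome diff',df)
E
```

```text
time: 38.3
tool_pos: [490.5, 160.4, 189.3]
tcp_rot: [3.122, 0.051, -0.002]
contact_force: [0.6, 0.2, -0.2]
grip_width: 32.1
time: 38.8
tool_pos: [440.2, 291.1, 186.7]
tcp_rot: [3.121, 0.054, -0.004]
contact_force: [-0.2, 0.8, 0.3]
grip_width: 32.3
time: 39.2
tool_pos: [439.6, 325.4, 183.8]
tcp_rot: [3.12, 0.057, 0.001]
contact_force: [0.2, -0.4, 0.3]
grip_width: 32.1
39.2 [439.64 325.38 183.81] [3.1199e+00 5.6900e-02 9.0000e-04] 32.1 [ 0.2 -0.4  0.3]
disc [405 169  27  27 485] [417.4 182.6] [ 627.1 -163.5] 25.8 z 28.3
disc [367 173  23  22 305] [377.7 184.6] [622.  -86.6] 21.4 z 28.4
disc [330 179  17  17 151] [337.6 188. ] [615.5  -8. ] 15.9 z 27.8
disc [292 185  12  10  49] [297.9 190.7] [609.1  69.4] 10.4 z 27.1
stem [494 169  18   3  30] [502.1 169.9] [ 642.8 -313.2] 68.0
stem [418 174   8   7  41] [421.8 176.8] [ 627.1 -163.1] 64.7
stem [377 176   7   8  43] [380.2 179.2] [621.2 -85.4] 64.4
stem [336 178   7   9  45] [338.8 181.9] [614.8  -8.1] 64.5
stem [294 181   7   8  44] [297.2 184.2] [609.1  69.6] 64.6
stem [485 180   8  17  37] [488.3 189.4] [ 605.1 -286.6] 68.3
stem [520 193  10  18  43] [525.  202.1] [ 582.  -354.1] 67.6
stem [487 197  13  13  38] [492.9 202.6] [ 580.1 -294.6] 67.1
dark [556  91  56  49 574] [579.  124.4] [ 751.5 -484.2] z 27.3
dark [324 174  29  28 384] [338.1 188.2] [614.4  -8.4] z 14.6
dark [285 176  28  28 488] [298.6 190.4] [608.9  69.1] z 15.0
dark [ 100  345   40  135 2436] [120.8 416.8] [172.7 390.9] z 604.6
[611.   68.9  14. ]
[617.   -9.3  14. ]
[622.7 -87.1  14. ]
dome diff 11
```

View pics/t12c.png

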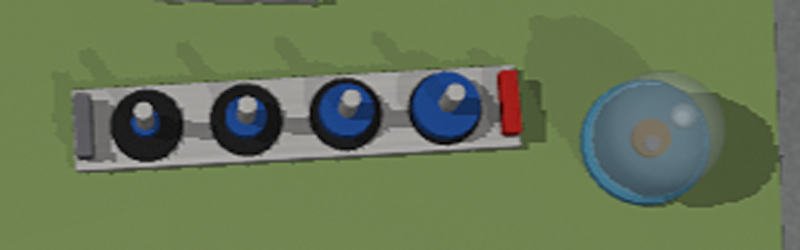

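View pics/scene_12.png

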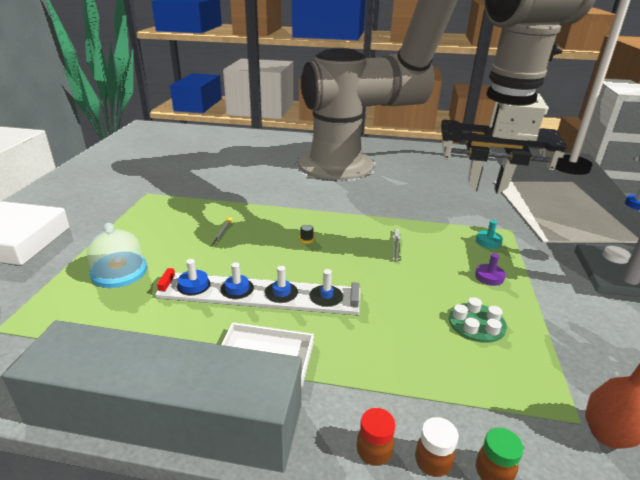

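Both views show all four dies upright on their pads in the right order. In the top crop they are at (446,107), (346,110), (247,118) and (146,121), and the dome is unchanged at (648,140). I'm handing the job in.

```bash
python3 -c "
from plant import *
print(close_job(), get_obs()['time'])"
```

```text
the job is handed in; nothing more can be done
the job is handed in; nothing more can be done
```

All four dies stand upright on the rail, released, in order from the red block to the grey: die_d on pad_4, die_c on pad_3, die_b on pad_2 and die_a on pad_1. I handed the job in at about 39 s, with the arm clear of everything.

- **Centring:** the final top view puts each die within about 1 mm of its pad centre. The wrist view agrees to about 1 mm. The scene camera read about 4 mm further out in x than the other two, so I did not use it for positions.
- **Dome and forces:** the dome's picture is unchanged apart from faint shading. The wrist force stayed at 7 N or less at every reading I took.
- **Tool tilt:** the tool's tilt drifted by up to about 6° during fast moves. I slowed down and turned the jaws for the last two dies. The first two were put down tilted by about 3° and 5° and settled flat on release.

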